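Charge the tumbler barrel

TASK

Charge the stone tumbler for a run: lift the empty barrel by its bail off the draining rack and stand it squarely down in the seat of the tumbler base, then fold the bail right down to one side and put every rough stone that lies on the bench into the barrel. When all are in, set the tapered bung fully home in the barrel's neck, flange flat on the rim, and only then switch the base on, pushing its toggle right over. Do not knock over the dropper bottle.

Things in the scene. Friction and masses are not known exactly. Their poses are not given: they have to be found in the camera images.
- seat (a point): Centre of the tumbler base's seat, on its flat top 38 mm above the bench. The base is a squat round grey machine (156 mm across) fixed to the bench; the seat is ringed by a dark steel lip of 112 mm inner diameter that stands 10 mm above it and takes the foot of the barrel with about 3 mm to spare all round. Axes are the machine's: its switch box (60 x 60 mm, 40 mm high) is centred 94 mm towards its -x; z is up.
- switch_tip (a point): Centre of the 15 mm black ball at the tip of the toggle switch, a steel lever 43 mm long that stands on top of the switch box; its pivot is 97 mm from the seat's centre towards the machine's -x and 40 mm above the bench. Off, it leans 0.45 rad to the machine's -y; on, 0.45 rad to +y. It stays where it is pushed (about 1.5 N at the ball).
- switch (a joint): Angle of the toggle switch: 0 is off, 0.9 rad is fully on.
- rack_top (a point): Centre of the top of the steel-rod draining rack (140 x 140 mm, top 34 mm above the bench, a white drip tray underneath), fixed to the bench. The barrel stands on it at the start. Above the back of the bench hangs a fixed wire shelf, 0.35 m over the top, its front edge at x = 0.667 m: keep gripper and wrist clear of it.
- barrel_foot (a point): Centre of the underside of the barrel, a loose aluminium can (0.42 kg empty): 104 mm in diameter, 122 mm high, narrowing above 90 mm to a neck of 85 mm outer and 74 mm inner diameter; open at the top, floor 6 mm thick. z points to its mouth; y is the line through the two pivots of its bail, which lie 80 mm above the foot.
- barrel_mouth (a point): Centre of the barrel's rim (top of the neck), 122 mm above its foot, same axes.
- bail_grip (a point): Centre of the wooden grip of the barrel's bail: a bar 16 mm thick and 64 mm long lying along its own y, 96 mm from the pivot line along its own z. The bail is a steel wire arch 120 mm wide; upright, the grip is centred 54 mm above the rim.
- bail (a joint): Angle of the bail: 0 is upright over the mouth; positive leans it to the barrel's +x, negative to -x; the stops are at +-1.6 rad. Light friction holds it near upright; beyond about 0.7 rad it falls by itself to the stop, where the grip lies 96 mm beside the barrel's axis.
- bung_knob (a point): The tapered black rubber bung, loose (0.12 kg, 64 mm high), standing on its small end on the bench. This point is on its axis in its gripping knob (cylinder, 25 to 28 mm across, from 37 to 64 mm above the small end), 50 mm above the small end; z points up out of the knob.
- bung_flange (a point): Centre of the underside of the bung's flange (83 mm across, 7 mm thick), 30 mm above the small end and 20 mm below point bung_knob, same axes. Below it the plug tapers from 71 mm to 61 mm across; fully home, the flange lies on the barrel's rim.
- stone_1_mid (a point): Centre of loose rough stone 1, irregular, about 40 x 59 x 35 mm along its own x, y, z; it lies on the bench z up. Pale bluish. In some starts this stone is absent.
- stone_2_mid (a point): Centre of loose rough stone 2, irregular, about 34 x 44 x 26 mm along its own x, y, z; it lies on the bench z up. Green. In some starts this stone is absent.
- stone_3_mid (a point): Centre of loose rough stone 3, irregular, about 40 x 59 x 35 mm along its own x, y, z; it lies on the bench z up. Pale bluish. In some starts this stone is absent.
- stone_4_mid (a point): Centre of loose rough stone 4, irregular, about 34 x 44 x 26 mm along its own x, y, z; it lies on the bench z up. Green. In some starts this stone is absent.
- stone_5_mid (a point): Centre of loose rough stone 5, irregular, about 34 x 44 x 26 mm along its own x, y, z; it lies on the bench z up. Green. In some starts this stone is absent.
- dropper_mid (a point): Middle of the small amber glass dropper bottle (33 mm across, 102 mm high, loose) that stands at the back of the work; z is its axis. Not to be knocked over.
Not all that is in view belongs to the job. What is shaped like the part that bears stone_5_mid but red is not meant.

How it is judged:
By the outcome, as a careful person would: the job done as asked, in the order asked, and still so for the second after the job is handed in, with the robot touching nothing.
Of stone_1, stone_2, stone_3, stone_4, stone_5 only 3 to 5 are there at a start; the rules pass over those that are not, and their reading is None.
At some moment in a run one of bung, stone_1, stone_2, stone_3, stone_4, stone_5 may be knocked a few centimetres aside while the robot is not near it.
Once in a run the grip may slacken for a moment while it holds something.
It also fails if it takes over 210 s, if anything falls off the work surface, if the arm or the gripper's body presses on something with over 40 N, if the wrist force passes 120 N, or if a joint passes its speed limit or range.

ROBOT

A 6-joint arm with a two-finger parallel gripper is mounted at the origin on a cart in front of the work surface, level with it; the furniture and walls round the work are solid. World frame = base frame: x ahead of the robot, y to its left, z up, the work surface at z = 0. Lengths are in m, angles in rad, forces in N, time in s.
With the tool pointing down it reaches from about 0.4 to 0.825 m from the base axis. Payload 7 kg.
Tool frame: the origin (TCP) lies midway between the tips of the shut fingers; the grasp point (between the pads) lies hold_point_z behind it (hold_point_z is the distance from the TCP to the grasp point, in m); z points along the fingers, y is the line along which they close (so a half turn about z gives the same grasp; the last joint's range is limited). The gripper opens to 88 mm and grips with 3 to 60 N. Pads are 19 mm wide; open, the fingers measure 130 mm over their backs; the gripper's body (78 mm by 193 mm) begins 47 mm behind the grasp point.
Start: joints at [-0.813, 0.359, 0.012, 0, -1.224, -0.288], TCP at [0.306, -0.602, 0.227] pointing down, gripper open.
Joint ranges: [-3.07, 3.07], [-1.43, 2.12], [-1.02, 1.25], [-3.03, 1.67], [-3.05, -0], [-3.03, 3.03]. Speed limits (rad/s): [2.39, 2.39, 3.01, 3.14, 3.14, 3.14].

INTERFACE

Orientations are given as [roll, pitch, yaw] about the fixed x, y, z axes, in that order (R = Rz(yaw) Ry(pitch) Rx(roll)).
In Python, from station import * gives the robot as it stands.
- The arm moves only by the tool apply_moves, never from a script. Its argument "steps" is a list of rows, each an object with "translation": the shift along the world's x, y, z scaled (see below), a list of three; "rotation": the turn, a rotation vector about the world's x, y, z scaled (see below), a list of three. A call has exactly 10 rows; each row is the pose to reach, as a shift and turn from the pose commanded when the call began; what a row does not reach only later rows make up. The controller multiplies each number of a shift by 250 mm and each number of a turn by 30 degrees. A row lasts 1/12 s, in which the tool goes at most 41.7 mm and 7.16 degrees, less where a joint would pass 70% of its speed; a pose out of reach is approached as far as the arm can. A call with a number of a shift or a turn outside -1 to 1 is refused whole. A call with a gripper value outside its range is refused whole. "jaw" is the closure, from -1 (fully open) to 1 (shut), so that 0 is half open, set as the call begins (left out, the last holds). The fingers move at their own pace and stop on an object; "newtons" is the grip in N (left out, the last holds). Time passes only in rows, so rows that repeat a pose let the fingers close, or fill a call up. It gives the time, the measured TCP pose, the force, the opening and the grip force at its end, in the units of the state.
- get_state(): the state, without advancing time (a new reading comes with each control period).
- grab_frame(name): name is "scene" or "side" or "wrist"; returns the picture (400x640x3 uint8, blue, green, red); there is no depth.
- camera_model(name): a dict with "fx", "fy", "cx", "cy" (pixels), "k1" (the pictures are not rectified: a ray, as slopes to the right and down, at radius r is drawn at 1 + k1 r^2 times it, then the intrinsics apply), "xyz" and "rotation" of the camera in the world. Camera axes: x right, y down, z forward; pixel columns grow to the right and rows downward; lengths in m; the calibration is good to about 2 mm. A picture is of the moment at which its call begins: read the wrist's pose just before it. camera_model takes no time and is no camera call; for the wrist camera it gives the pose at the moment of the call.
- job_done(): hands the job in; it is judged then, once.
The state is a dict: "t": time; "q": joint angles; "qd": joint speeds; "joint_efforts": joint torques, N m; "eef_pos": TCP position; "ee_rot": TCP orientation; "force": force on the tool from outside, world axes, zero at the start; "moment": the same for the moment, N m; "width": finger opening in m; "gripper_force": force on a finger pad.
Only numpy, scipy, OpenCV 4.12 (cv2) and the standard library are available. Lean on these libraries where they do the work, as an engineer would, in place of code of your own. Each camera call takes 0.05 s, during which the arm holds its last target. There are 200 camera calls.

## Working session

There is one attempt and no reset: what is moved stays moved. The work goes in short steps, Python scripts to look and compute and a tool call to move; the robot and the scene stay as the last step left them, time stands still between calls to the robot, and variables do not carry over. Pictures are saved under pics/ and viewed, at most 14 in all, crops included, and the job is handed in when it is done.

Besides the shell and the picture viewer there is one more tool, called after "Call:" as name([rows], argument=value, ...), one row to a line, values as JSON. apply_moves: Moves the arm, as the interface text tells. Shifts and turns lie within -1 to 1; 1 stands for 250 mm of shift or 30 degrees of turn. Its arguments: {"type":"object","properties":{"steps":{"type":"array"},"jaw":{"type":"number"},"newtons":{"type":"number"}},"required":["steps"]}

```bash
ls; mkdir -p pics
python3 - <<'E'
from station import *
import cv2
s=get_state(); print({k:(v if not hasattr(v,'round') else v) for k,v in s.items()})
for n in ("scene","side","wrist"):
    c=camera_model(n); print(n,c)
    cv2.imwrite(f"pics/{n}0.png",grab_frame(n))
try: print(hold_point_z)
except Exception as e: print(e)
E
```

```text
pics
{'t': 0.0, 'q': array([-8.12895666e-01,  3.59366964e-01,  1.10384803e-02, -3.65152868e-04,
       -1.22409811e+00, -2.88079801e-01]), 'qd': array([-0.00123898, -0.0001581 , -0.00034517, -0.00127597, -0.00079495,
       -0.00126683]), 'joint_efforts': array([ 6.93874408e-04, -5.82723820e+01,  2.93064505e+01,  6.99728027e+00,
        7.11413290e-03, -1.39850308e-04]), 'eef_pos': array([ 0.30532711, -0.60143205,  0.225624  ]), 'ee_rot': array([ 3.13993203e+00, -1.34104050e-04, -2.67189604e+00]), 'force': array([ 0.02058089, -0.09863283, -0.23009404]), 'moment': array([ 0.02023523, -0.02056359, -0.01545343]), 'gripper_force': 0.0, 'width': 0.08741116956619918}
scene {'fx': 414.61265097769444, 'fy': 414.61265097769444, 'cx': 319.63245508524085, 'cy': 197.22054658578224, 'k1': -0.0017821261444814025, 'xyz': array([0.01951428, 0.84814374, 0.59575631]), 'rotation': array([-1.99552697e+00, -1.66690071e-03, -2.61866565e+00])}
side {'fx': 488.2131734038732, 'fy': 488.2131734038732, 'cx': 320.72022959218043, 'cy': 192.2983254676787, 'k1': -0.09089931203520826, 'xyz': array([-0.01004508, -1.06485905,  0.75018813]), 'rotation': array([-2.05325191, -0.01641522, -0.46941481])}
wrist {'fx': 323.6140167013007, 'fy': 323.6140167013007, 'cx': 321.3411346745162, 'cy': 196.1642794988646, 'k1': -0.052611890344356316, 'xyz': array([ 0.24396216, -0.63371988,  0.38489633]), 'rotation': array([ 2.88176086e+00, -2.79095675e-03,  2.04034686e+00])}
0.0188
```

View pics/scene0.png

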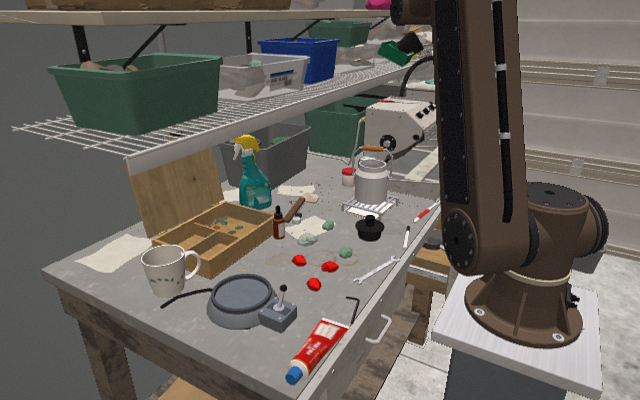

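View pics/side0.png

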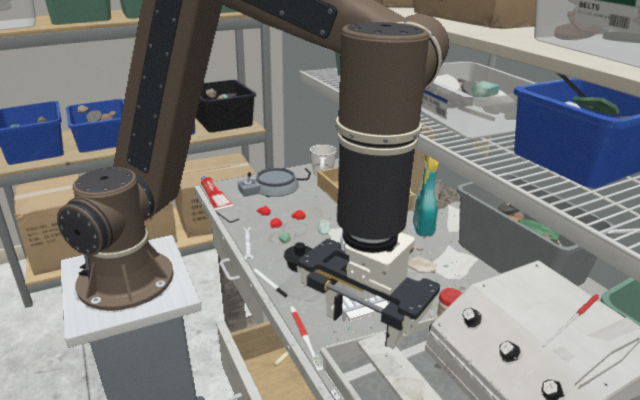

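Scene view: barrel (371,180) on its rack, bung (370,230), pale stone (307,239), green stones (329,225) and (346,252), three red decoys (299,260), (330,267) and (313,284), base (240,298), toggle ball (283,288), dropper (279,222). In the side view the arm hides the rack. I'll check these in a close crop and take rough positions.

```bash
cat > h.py <<'E'
import numpy as np, cv2
from scipy.spatial.transform import Rotation as Ro
from station import *
def ray(c,u,v):
    d=np.array([(u-c['cx'])/c['fx'],(v-c['cy'])/c['fy']]); s=d.copy()
    for _ in range(8): s=d/(1+c['k1']*(s@s))
    r=Ro.from_euler('xyz',c['rotation']).apply([s[0],s[1],1.]); return np.array(c['xyz']),r/np.linalg.norm(r)
def onz(c,u,v,z):
    o,d=ray(c,u,v); return o+d*(z-o[2])/d[2]
def proj(c,p):
    q=Ro.from_euler('xyz',c['rotation']).inv().apply(np.array(p)-c['xyz']); s=q[:2]/q[2]
    s=s*(1+c['k1']*(s@s)); return np.array([s[0]*c['fx']+c['cx'],s[1]*c['fy']+c['cy']])
def meet(c1,p1,c2,p2):
    a,d=ray(c1,*p1); b,e=ray(c2,*p2)
    t=np.linalg.lstsq(np.c_[d,-e],b-a,rcond=None)[0]; x,y=a+d*t[0],b+e*t[1]
    return (x+y)/2,np.linalg.norm(x-y)
def blobs(im,lo,hi,amin=25):
    m=cv2.inRange(cv2.cvtColor(im,cv2.COLOR_BGR2HSV),lo,hi)
    m=cv2.morphologyEx(m,cv2.MORPH_OPEN,np.ones((2,2)))
    n,l,st,ce=cv2.connectedComponentsWithStats(m)
    return [(ce[i].round(1),st[i]) for i in range(1,n) if st[i][4]>=amin],l
def snap(n,name):
    c=camera_model(n); im=grab_frame(n); cv2.imwrite(f'pics/{name}.png',im); return c,im
E
python3 - <<'E'
from h import *
np.set_printoptions(precision=3,suppress=True)
c=camera_model('scene'); im=cv2.imread('pics/scene0.png')
for nm,u,v,z in [('barrelrim',371,157,.156),('bungtop',370,217,.064),('pale',307,239,.015),('g1',329,225,.012),('g2',346,252,.012),('r1',299,260,.012),('r2',330,267,.012),('r3',314,284,.012),('base',241,291,.048),('ball',283,288,.079),('pivot',279,306,.04),('drop',279,237,0),('grip',374,149,.21)]:
    print(nm,onz(c,u,v,z))
cv2.imwrite('pics/crop0.png',cv2.resize(im[130:340,180:430],None,fx=2.8,fy=2.8,interpolation=cv2.INTER_CUBIC))
E
```

```text
barrelrim [ 0.519 -0.357  0.156]
bungtop [ 0.416 -0.125  0.064]
pale [ 0.55  -0.003  0.015]
g1 [ 0.539 -0.111  0.012]
g2 [ 0.427 -0.001  0.012]
r1 [0.514 0.094 0.012]
r2 [0.43  0.082 0.012]
r3 [0.429 0.162 0.012]
base [0.526 0.304 0.048]
ball [0.43  0.284 0.079]
pivot [0.433 0.296 0.04 ]
drop [0.639 0.006 0.   ]
grip [ 0.48  -0.283  0.21 ]
```

View pics/crop0.png

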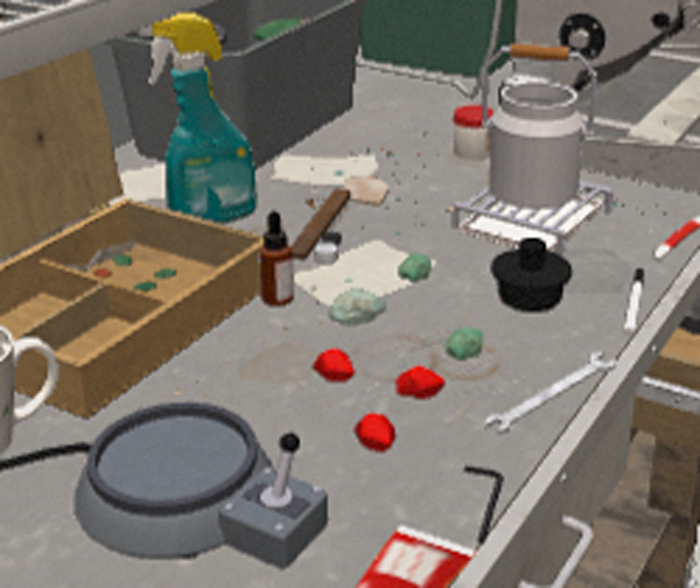

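Close crop confirms it: wooden bail grip at about (373,149), one pale stone and two green ones on the bench. The red ones are decoys and the pebbles in the wooden tray are clutter.

Run:
```python
from h import *
np.set_printoptions(precision=3,suppress=True)
c=camera_model('scene'); im=cv2.imread('pics/scene0.png')
f=lambda x,y:(180+x/2.8,130+y/2.8)
for nm,p,z in [('gL',(510,51),.21),('gR',(570,53),.21),('rim',(538,97),.156)]: print(nm,onz(c,*f(*p),z))
g=cv2.cvtColor(im,cv2.COLOR_BGR2HSV)
b,l=blobs(im[140:160,355:395],(8,120,80),(20,255,255),10)
for ce,st in b: print(ce+[355,140],st, onz(c,*(ce+[355,140]),.21))
b,l=blobs(im,(35,25,60),(85,140,220),20)
for ce,st in b:
    if 270<ce[0]<420 and 210<ce[1]<300: print(ce,st)
```

```text
gL [ 0.514 -0.272  0.21 ]
gR [ 0.455 -0.298  0.21 ]
rim [ 0.486 -0.29   0.156]
[373.5 149.1] [ 9  7 20  5 80] [ 0.481 -0.281  0.21 ]
[328.9 225.9] [323 221  12  10  88]
[346.4 253.1] [340 248  13  11 122]
```

Call:
apply_moves([
  {"translation": [0.1,0.16,0.1],"rotation": [0,0,0]},
  {"translation": [0.2,0.32,0.2],"rotation": [0,0,0]},
  {"translation": [0.3,0.48,0.3],"rotation": [0,0,0]},
  {"translation": [0.35,0.64,0.38],"rotation": [0,0,0]},
  {"translation": [0.45,0.8,0.38],"rotation": [0,0,0]},
  {"translation": [0.55,0.9,0.38],"rotation": [0,0,0]},
  {"translation": [0.62,1,0.38],"rotation": [0,0,0]},
  {"translation": [0.68,1,0.38],"rotation": [0,0,0]},
  {"translation": [0.68,1,0.38],"rotation": [0,0,0]},
  {"translation": [0.68,1,0.38],"rotation": [0,0,0]},
], jaw=-1)

```text
t: 0.98
eef_pos: [0.4768, -0.3503, 0.3212]
ee_rot: [3.141, -0.0, -2.669]
force: [-1.5, -1.0, 0.4]
width: 0.0876
gripper_force: 0.0
```

Run:
```python
from h import *
np.set_printoptions(precision=3,suppress=True)
c,im=snap('wrist','w1'); s=get_state(); print(s['eef_pos'],s['ee_rot'],s['t'])
snap('side','s1')
b,l=blobs(im,(8,110,60),(20,255,255),60)
for i,(ce,st) in enumerate(b):
    print(ce,st,onz(c,*ce,.21), proj(c,[.484,-.285,.21]))
```

```text
[ 0.476 -0.351  0.321] [ 3.141 -0.001 -2.67 ] 1.0333
[378.4 227.5] [364 198  30  58 962] [ 0.482 -0.291  0.21 ] [383.089 232.498]
[578.8 311.2] [571 305  21  13  96] [ 0.468 -0.065  0.21 ] [383.089 232.498]
[438.9 317.7] [428 313  21   9  86] [ 0.536 -0.191  0.21 ] [383.089 232.498]
[322.6 317.9] [303 314  37   9 134] [ 0.587 -0.293  0.21 ] [383.089 232.498]
```

View pics/w1.png

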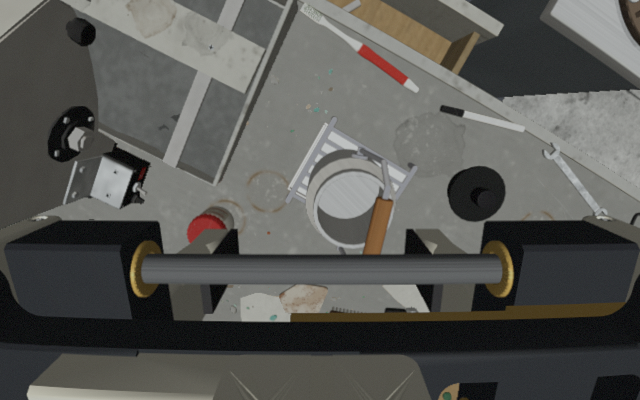

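Run:
```python
from h import *
np.set_printoptions(precision=3,suppress=True)
c=camera_model('wrist'); im=cv2.imread('pics/w1.png'); cs=camera_model('scene')
print(c['xyz'])
f=lambda x,y:(180+x/2.8,130+y/2.8)
m=cv2.inRange(cv2.cvtColor(im,cv2.COLOR_BGR2HSV),(8,110,60),(20,255,255))[195:257,355:400]
for r in range(3,60,8):
    x=np.where(m[r])[0]
    if len(x): print(r+195,x.min()+355,x.max()+355)
for z in (.2,.21,.22): print(z,[onz(c,*p,z) for p in ((384,198),(373,255))])
for e in (510,51),(570,53): print(meet(cs,f(*e),c,(384,198)))
print(onz(c,350,203,.156), proj(c,[.484,-.285,.156]))
cv2.imwrite('pics/c2.png',cv2.resize(im[130:260,270:440],None,fx=4,fy=4))
```

```text
[ 0.414 -0.384  0.48 ]
198 377 381
206 374 391
214 372 389
222 370 387
230 368 385
238 366 383
246 365 381
254 363 379
0.2 [array([ 0.456, -0.299,  0.2  ]), array([ 0.509, -0.28 ,  0.2  ])]
0.21 [array([ 0.455, -0.302,  0.21 ]), array([ 0.506, -0.284,  0.21 ])]
0.22 [array([ 0.453, -0.305,  0.22 ]), array([ 0.502, -0.287,  0.22 ])]
(array([ 0.487, -0.286,  0.201]), np.float64(0.06436979127457151))
(array([ 0.455, -0.301,  0.209]), np.float64(0.0012852668890611593))
[ 0.483 -0.314  0.156] [374.204 215.501]
```

View pics/c2.png

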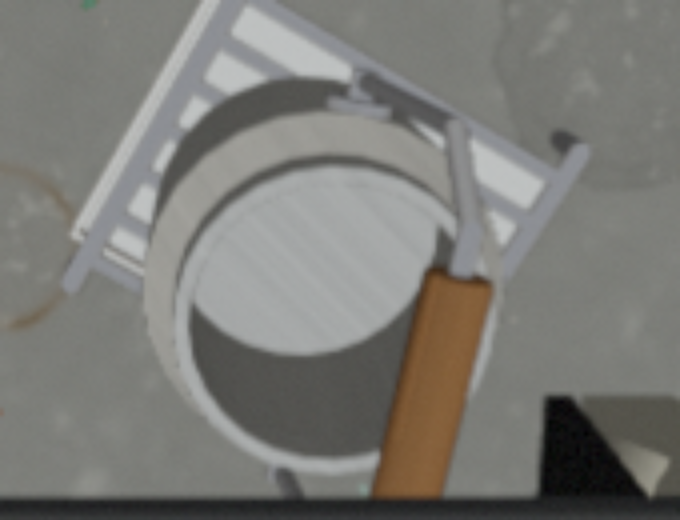

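Call:
apply_moves([
  {"translation": [0.02,0.12,0],"rotation": [0,0,-0.1]},
  {"translation": [0.036,0.24,0],"rotation": [0,0,-0.22]},
  {"translation": [0.036,0.24,-0.1],"rotation": [0,0,-0.22]},
  {"translation": [0.036,0.24,-0.2],"rotation": [0,0,-0.22]},
  {"translation": [0.036,0.24,-0.3],"rotation": [0,0,-0.22]},
  {"translation": [0.036,0.24,-0.4],"rotation": [0,0,-0.22]},
  {"translation": [0.036,0.24,-0.48],"rotation": [0,0,-0.22]},
  {"translation": [0.036,0.24,-0.524],"rotation": [0,0,-0.22]},
  {"translation": [0.036,0.24,-0.524],"rotation": [0,0,-0.22]},
  {"translation": [0.036,0.24,-0.524],"rotation": [0,0,-0.22]},
], jaw=-1)

```text
t: 1.92
eef_pos: [0.4842, -0.2927, 0.1909]
ee_rot: [-3.141, -0.001, -2.788]
force: [0.5, -0.5, 0.2]
width: 0.0875
gripper_force: 0.0
```

Call:
apply_moves([
  {"translation": [0,0,0],"rotation": [0,0,0]},
  {"translation": [0,0,0],"rotation": [0,0,0]},
  {"translation": [0,0,0],"rotation": [0,0,0]},
  {"translation": [0,0,0],"rotation": [0,0,0]},
  {"translation": [0,0,0],"rotation": [0,0,0]},
  {"translation": [0,0,0],"rotation": [0,0,0]},
  {"translation": [0,0,0],"rotation": [0,0,0]},
  {"translation": [0,0,0],"rotation": [0,0,0]},
  {"translation": [0,0,0],"rotation": [0,0,0]},
  {"translation": [0,0,0],"rotation": [0,0,0]},
], jaw=1, newtons=50)

```text
t: 2.75
eef_pos: [0.4846, -0.2918, 0.1905]
ee_rot: [3.142, -0.0, -2.787]
force: [0.2, -0.2, -0.2]
width: 0.0267
gripper_force: 0.0
```

Run:
```python
from h import *
c,im=snap('scene','sc2'); c2,i2=snap('side','sd2')
cv2.imwrite('pics/v2.png',np.vstack([cv2.resize(im[100:250,280:460],(480,400)),cv2.resize(i2[180:400,240:480],(480,440))])[:800].copy())
a=cv2.resize(im[100:250,280:460],(398,332)); b=cv2.resize(i2[180:380,260:460],(398,398))
o=np.zeros((398,800,3),np.uint8); o[:332,:398]=a; o[:,402:]=b; cv2.imwrite('pics/v2.png',o)
print(get_state()['force'])
```

```text
[-0.80223538  0.86693318  0.85697861]
```

View pics/v2.png

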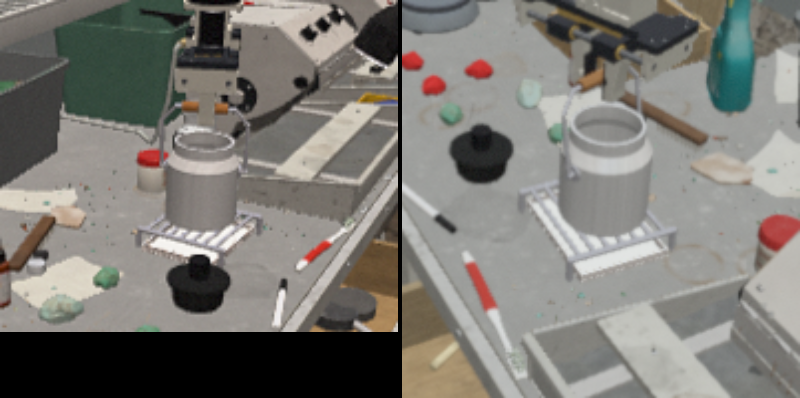

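The views show the fingers either side of the wooden grip, still closing. The bail leans a little off upright. I'll let the grip close, then lift.

Call:
apply_moves([
  {"translation": [0,0,0],"rotation": [0,0,0]},
  {"translation": [0,0,0],"rotation": [0,0,0]},
  {"translation": [0,0,0],"rotation": [0,0,0]},
  {"translation": [0,0,0],"rotation": [0,0,0]},
  {"translation": [0,0,0],"rotation": [0,0,0]},
  {"translation": [0,0,0.01],"rotation": [0,0,0]},
  {"translation": [0,0,0.02],"rotation": [0,0,0]},
  {"translation": [0,0,0.03],"rotation": [0,0,0]},
  {"translation": [0,0,0.04],"rotation": [0,0,0]},
  {"translation": [0,0,0.04],"rotation": [0,0,0]},
], jaw=1, newtons=50)

```text
t: 3.68
eef_pos: [0.4847, -0.292, 0.2011]
ee_rot: [-3.141, 0.0, -2.787]
force: [-0.1, -0.2, -4.3]
width: 0.0146
gripper_force: 49.3
```

Call:
apply_moves([
  {"translation": [0,0,0.03],"rotation": [0,0,0]},
  {"translation": [0,0,0.06],"rotation": [0,0,0]},
  {"translation": [0,0,0.1],"rotation": [0,0,0]},
  {"translation": [0,0,0.14],"rotation": [0,0,0]},
  {"translation": [0,0,0.18],"rotation": [0,0,0]},
  {"translation": [0,0,0.22],"rotation": [0,0,0]},
  {"translation": [0,0,0.26],"rotation": [0,0,0]},
  {"translation": [0,0,0.28],"rotation": [0,0,0]},
  {"translation": [0,0,0.28],"rotation": [0,0,0]},
  {"translation": [0,0,0.28],"rotation": [0,0,0]},
])

```text
t: 4.52
eef_pos: [0.4846, -0.2918, 0.2706]
ee_rot: [3.142, 0.0, -2.787]
force: [-0.5, -0.2, -5.5]
width: 0.0148
gripper_force: 49.3
```

Run:
```python
from h import *
np.set_printoptions(precision=4,suppress=True)
out=[]
for n,f,box in (('scene','sc2',(195,265,290,335)),('side','sd2',(230,160,310,200))):
    im=cv2.imread(f'pics/{f}.png'); x0,y0,x1,y1=box
    k=8 if n=='side' else 4
    out.append(cv2.resize(im[y0:y1,x0:x1],(395,int(395*(y1-y0)/(x1-x0))),interpolation=cv2.INTER_CUBIC))
h=max(o.shape[0] for o in out); o=np.zeros((h,800,3),np.uint8)
o[:out[0].shape[0],:395]=out[0]; o[:out[1].shape[0],400:795]=out[1]
cv2.imwrite('pics/v3.png',o); print(395/95,395/80)
```

```text
4.157894736842105 4.9375
```

View pics/v3.png

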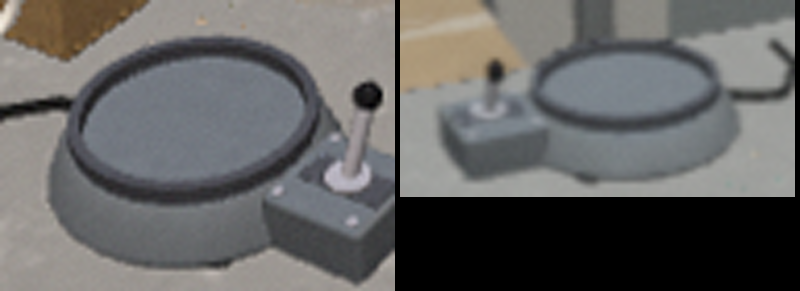

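```bash
cat > seat.py <<'E'
from h import *
from scipy.optimize import least_squares
np.set_printoptions(precision=4,suppress=True)
P=[]
for n,f,seed in (('scene','sc2',(241,291)),('side','sd2',(275,177))):
    im=cv2.imread(f'pics/{f}.png'); c=camera_model(n)
    big=cv2.resize(im,None,fx=4,fy=4,interpolation=cv2.INTER_CUBIC); big=cv2.GaussianBlur(big,(5,5),0)
    m=np.zeros((big.shape[0]+2,big.shape[1]+2),np.uint8)
    cv2.floodFill(big,m,(seed[0]*4,seed[1]*4),0,(22,)*3,(22,)*3,cv2.FLOODFILL_FIXED_RANGE|cv2.FLOODFILL_MASK_ONLY|(255<<8))
    m=cv2.morphologyEx(m[1:-1,1:-1],cv2.MORPH_OPEN,np.ones((5,5)))
    k=max(cv2.findContours(m,cv2.RETR_EXTERNAL,cv2.CHAIN_APPROX_NONE)[0],key=cv2.contourArea)[:,0,:]
    e=cv2.fitEllipse(k); print(n,np.array(e[0])/4,np.array(e[1])/4,e[2])
    Q=[]
    ctr=np.array(e[0])
    for p in k[::4]:
        u,v=(p+.5)/4-.5; z=.048 if p[1]>ctr[1] else .038
        Q.append(onz(c,u,v,z)[:2])
    Q=np.array(Q); P.append(Q)
    r=least_squares(lambda x:np.hypot(*(Q-x[:2]).T)-x[2],[.526,.304,.056],loss='soft_l1',f_scale=.002); print(r.x,np.abs(r.fun).max())
E
python3 seat.py
```

```text
scene [241.5332 293.7604] [28.6094 52.7205] 81.21620178222656
[0.5266 0.3026 0.0571] 0.003687361094859669
side [275.586  177.1495] [12.0592 32.3829] 88.36321258544922
[0.5252 0.2987 0.0566] 0.0015781351856727147
```

Call:
apply_moves([
  {"translation": [0.01,0.04,0],"rotation": [0,0,0]},
  {"translation": [0.02,0.12,0],"rotation": [0,0,0]},
  {"translation": [0.03,0.24,0],"rotation": [0,0,0]},
  {"translation": [0.04,0.36,0],"rotation": [0,0,0]},
  {"translation": [0.05,0.48,0],"rotation": [0,0,0]},
  {"translation": [0.06,0.6,0],"rotation": [0,0,0]},
  {"translation": [0.07,0.72,0],"rotation": [0,0,0]},
  {"translation": [0.08,0.84,0],"rotation": [0,0,0]},
  {"translation": [0.08,0.92,0],"rotation": [0,0,0]},
  {"translation": [0.08,1,0],"rotation": [0,0,0]},
])

```text
t: 5.35
eef_pos: [0.5041, -0.0399, 0.2699]
ee_rot: [3.141, -0.001, -2.786]
force: [-0.7, -1.4, -3.8]
width: 0.0149
gripper_force: 49.3
```

Call:
apply_moves([
  {"translation": [0.01,0.1,0],"rotation": [0,0,0]},
  {"translation": [0.02,0.2,0],"rotation": [0,0,0]},
  {"translation": [0.03,0.32,0],"rotation": [0,0,0]},
  {"translation": [0.04,0.44,0],"rotation": [0,0,0]},
  {"translation": [0.05,0.56,0],"rotation": [0,0,0]},
  {"translation": [0.06,0.68,0],"rotation": [0,0,0]},
  {"translation": [0.07,0.8,0],"rotation": [0,0,0]},
  {"translation": [0.08,0.9,0],"rotation": [0,0,0]},
  {"translation": [0.08,0.96,0],"rotation": [0,0,0]},
  {"translation": [0.08,1,0],"rotation": [0,0,0]},
])

```text
t: 6.18
eef_pos: [0.524, 0.21, 0.2696]
ee_rot: [-3.141, -0.001, -2.786]
force: [0.1, 0.5, -5.2]
width: 0.0147
gripper_force: 49.3
```

Call:
apply_moves([
  {"translation": [0,0.06,0],"rotation": [0,0,0]},
  {"translation": [0,0.12,0],"rotation": [0,0,0]},
  {"translation": [0,0.18,0],"rotation": [0,0,0]},
  {"translation": [0,0.24,0],"rotation": [0,0,0]},
  {"translation": [0,0.3,0],"rotation": [0,0,0]},
  {"translation": [0,0.34,0],"rotation": [0,0,0]},
  {"translation": [0,0.37,0],"rotation": [0,0,0]},
  {"translation": [0,0.37,0],"rotation": [0,0,0]},
  {"translation": [0,0.37,0],"rotation": [0,0,0]},
  {"translation": [0,0.37,0],"rotation": [0,0,0]},
])

```text
t: 7.02
eef_pos: [0.5245, 0.3001, 0.2705]
ee_rot: [-3.141, -0.0, -2.787]
force: [-0.5, 0.6, -3.7]
width: 0.0155
gripper_force: 5.0
```

Run:
```python
from h import *
c,im=snap('scene','sc3'); c2,i2=snap('side','sd3'); snap('wrist','w3')
a=cv2.resize(im[150:350,140:340],(398,398),interpolation=cv2.INTER_CUBIC); b=cv2.resize(i2[60:210,200:350],(398,398),interpolation=cv2.INTER_CUBIC)
o=np.hstack([a,b]); cv2.imwrite('pics/v4.png',o)
```

```text
(no output)
```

View pics/v4.png

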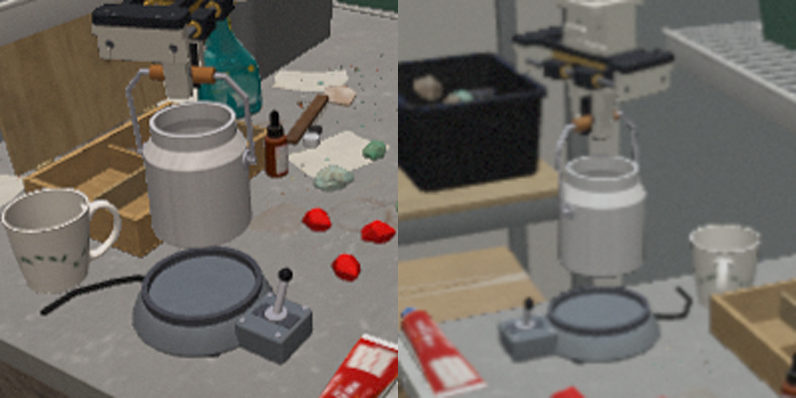

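Call:
apply_moves([
  {"translation": [0,0,0],"rotation": [0,0,0]},
  {"translation": [0,0,0],"rotation": [0,0,0]},
  {"translation": [0,0,0],"rotation": [0,0,0]},
  {"translation": [0,0,0],"rotation": [0,0,0]},
  {"translation": [0,0,0],"rotation": [0,0,0]},
  {"translation": [0,0,0],"rotation": [0,0,0]},
  {"translation": [0,0,0],"rotation": [0,0,0]},
  {"translation": [0,0,0],"rotation": [0,0,0]},
  {"translation": [0,0,0],"rotation": [0,0,0]},
  {"translation": [0,0,0],"rotation": [0,0,0]},
], jaw=1, newtons=50)

```text
t: 8.0
eef_pos: [0.5245, 0.3007, 0.2705]
ee_rot: [-3.142, -0.0, -2.787]
force: [0.6, -0.1, -3.9]
width: 0.0149
gripper_force: 50.0
```

Run:
```python
from h import *
np.set_printoptions(precision=4,suppress=True)
c,im=snap('scene','sc4'); c2,i2=snap('side','sd4')
a=cv2.resize(im[190:280,200:275],None,fx=5.3,fy=5.3,interpolation=cv2.INTER_CUBIC); b=cv2.resize(i2[110:168,250:300],None,fx=7.8,fy=7.8,interpolation=cv2.INTER_CUBIC)
h=max(a.shape[0],b.shape[0]); o=np.zeros((h,a.shape[1]+b.shape[1]+5,3),np.uint8); o[:a.shape[0],:a.shape[1]]=a; o[:b.shape[0],-b.shape[1]:]=b
print(a.shape,b.shape); cv2.imwrite('pics/v5.png',o)
print(meet(c,(140+193/1.99,150+125/1.99),c2,(200+202/2.653,60+172.5/2.653)))
```

```text
(477, 398, 3) (452, 390, 3)
(array([0.5302, 0.2896, 0.2265]), np.float64(0.0016145602800285933))
```

View pics/v5.png

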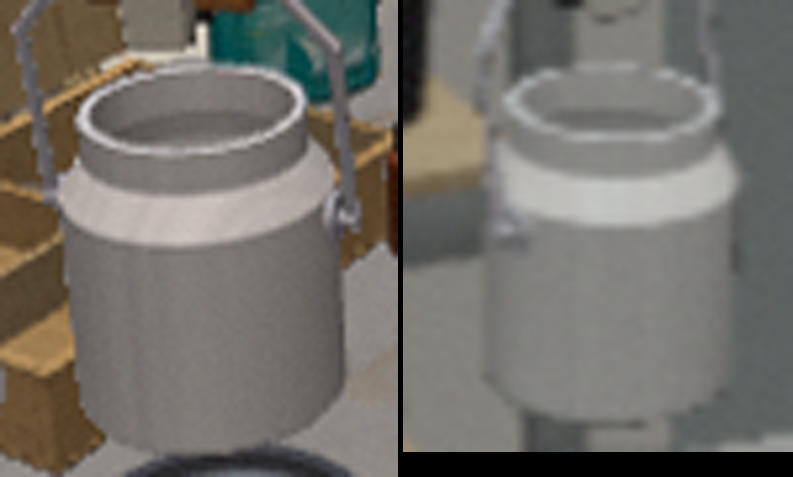

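Run:
```python
from h import *
np.set_printoptions(precision=4,suppress=True)
c=camera_model('scene'); c2=camera_model('side')
A=lambda x,y:(200+x/5.3-.4,190+y/5.3-.4); B=lambda x,y:(250+(x-403)/7.8-.4,110+y/7.8-.4)
print(meet(c,A(191.5,110),c2,B(611.5,101)))
print(meet(c,A(212,390),c2,B(608,370)))
for z in (.226,.23): print(onz(c,*A(191.5,110),z),onz(c2,*B(611.5,101),z))
```

```text
(array([0.5314, 0.2917, 0.2332]), np.float64(0.00019061393179135126))
(array([0.529 , 0.2973, 0.1135]), np.float64(1.8333361290453713e-05))
[0.5417 0.2806 0.226 ] [0.5388 0.3103 0.226 ]
[0.5361 0.2867 0.23  ] [0.5346 0.2998 0.23  ]
```

Scene and side views show the barrel hanging nearly upright, its foot at about (0.529, 0.297, 0.113). I'll lower it to just above the lip and compare it with the seat again.

Call:
apply_moves([
  {"translation": [-0.006,0.008,-0.02],"rotation": [0,0,0]},
  {"translation": [-0.012,0.016,-0.05],"rotation": [0,0,0]},
  {"translation": [-0.012,0.016,-0.08],"rotation": [0,0,0]},
  {"translation": [-0.012,0.016,-0.11],"rotation": [0,0,0]},
  {"translation": [-0.012,0.016,-0.14],"rotation": [0,0,0]},
  {"translation": [-0.012,0.016,-0.17],"rotation": [0,0,0]},
  {"translation": [-0.012,0.016,-0.2],"rotation": [0,0,0]},
  {"translation": [-0.012,0.016,-0.22],"rotation": [0,0,0]},
  {"translation": [-0.012,0.016,-0.22],"rotation": [0,0,0]},
  {"translation": [-0.012,0.016,-0.22],"rotation": [0,0,0]},
])

```text
t: 8.93
eef_pos: [0.5216, 0.3045, 0.2153]
ee_rot: [-3.141, -0.001, -2.787]
force: [-0.5, -0.2, -3.4]
width: 0.0146
gripper_force: 50.0
```

Run:
```python
from h import *
c,im=snap('scene','sc5'); c2,i2=snap('side','sd5')
a=cv2.resize(im[215:335,190:295],None,fx=3.8,fy=3.8,interpolation=cv2.INTER_CUBIC); b=cv2.resize(i2[125:200,240:315],None,fx=5.3,fy=5.3,interpolation=cv2.INTER_CUBIC)
h=max(a.shape[0],b.shape[0]); o=np.zeros((h,a.shape[1]+b.shape[1],3),np.uint8); o[:a.shape[0],:a.shape[1]]=a; o[:b.shape[0],-b.shape[1]:]=b
print(a.shape,b.shape); cv2.imwrite('pics/v6.png',o)
```

```text
(456, 399, 3) (398, 398, 3)
```

View pics/v6.png

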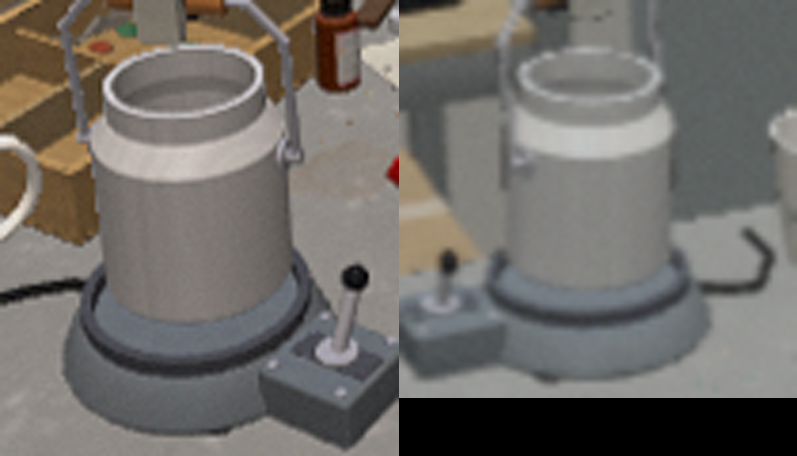

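Run:
```python
from h import *
np.set_printoptions(precision=4,suppress=True)
c=camera_model('scene'); c2=camera_model('side')
A=lambda x,y:(200+x/5.3-.4,190+y/5.3-.4); B=lambda x,y:(250+(x-403)/7.8-.4,110+y/7.8-.4)
print('old foot',meet(c,A(212,378),c2,B(608,367)))
A=lambda x,y:(190+x/3.8-.4,215+y/3.8-.4); B=lambda x,y:(240+(x-399)/5.3-.4,125+y/5.3-.4)
print('foot',meet(c,A(199,266),c2,B(589,256)),onz(c,*A(199,266),.057),onz(c2,*B(589,256),.057))
print('rim',meet(c,A(183,82),c2,B(588,80)))
# silhouette: predicted left/right pixel of foot & tops for a barrel at seat
for n,cc,f in (('scene',c,lambda p:(p-[190,215]+.4)*3.8),('side',c2,lambda p:(p-[240,125]+.4)*5.3+[399,0])):
  for nm,z,r in (('foot',.057,.052),('rim',.179,.0425)):
    a=np.linspace(0,2*np.pi,90); q=np.array([f(proj(cc,[.526+r*np.cos(t),.301+r*np.sin(t),z])) for t in a]); print(n,nm,q.min(0),q.max(0))
```

```text
old foot (array([0.5292, 0.2953, 0.1167]), np.float64(0.0026453417467880804))
foot (array([0.5269, 0.2969, 0.0583]), np.float64(0.0032244847171156612)) [0.5303 0.2946 0.057 ] [0.5259 0.2972 0.057 ]
rim (array([0.5284, 0.295 , 0.1759]), np.float64(0.002611179165347135))
scene foot [102.6816 220.8094] [290.841  333.9117]
scene rim [97.7769 46.5946] [261.1015 126.9299]
side foot [503.2799 218.9382] [670.2262 290.2632]
side rim [510.9349  45.6566] [652.1972  97.0689]
```

Call:
apply_moves([
  {"translation": [-0.003,0.01,0],"rotation": [0,0,0]},
  {"translation": [-0.006,0.02,0],"rotation": [0,0,0]},
  {"translation": [-0.006,0.02,0],"rotation": [0,0,0]},
  {"translation": [-0.006,0.02,-0.01],"rotation": [0,0,0]},
  {"translation": [-0.006,0.02,-0.02],"rotation": [0,0,0]},
  {"translation": [-0.006,0.02,-0.03],"rotation": [0,0,0]},
  {"translation": [-0.006,0.02,-0.04],"rotation": [0,0,0]},
  {"translation": [-0.006,0.02,-0.05],"rotation": [0,0,0]},
  {"translation": [-0.006,0.02,-0.05],"rotation": [0,0,0]},
  {"translation": [-0.006,0.02,-0.05],"rotation": [0,0,0]},
])

```text
t: 9.87
eef_pos: [0.52, 0.3095, 0.2028]
ee_rot: [-3.141, -0.0, -2.787]
force: [0.2, 0.2, -3.2]
width: 0.0144
gripper_force: 50.0
```

Call:
apply_moves([
  {"translation": [0,0,-0.004],"rotation": [0,0,0]},
  {"translation": [0,0,-0.008],"rotation": [0,0,0]},
  {"translation": [0,0,-0.012],"rotation": [0,0,0]},
  {"translation": [0,0,-0.016],"rotation": [0,0,0]},
  {"translation": [0,0,-0.02],"rotation": [0,0,0]},
  {"translation": [0,0,-0.02],"rotation": [0,0,0]},
  {"translation": [0,0,-0.02],"rotation": [0,0,0]},
  {"translation": [0,0,-0.02],"rotation": [0,0,0]},
  {"translation": [0,0,-0.02],"rotation": [0,0,0]},
  {"translation": [0,0,-0.02],"rotation": [0,0,0]},
])

```text
t: 10.7
eef_pos: [0.5201, 0.3097, 0.1981]
ee_rot: [3.142, 0.0, -2.787]
force: [0.2, 0.2, -3.7]
width: 0.0144
gripper_force: 50.0
```

Run:
```python
from h import *
s=get_state(); print(s['force'],s['moment'])
c,im=snap('scene','sc6'); c2,i2=snap('side','sd6')
a=cv2.resize(im[215:335,190:295],None,fx=3.8,fy=3.8,interpolation=cv2.INTER_CUBIC); b=cv2.resize(i2[125:200,240:315],None,fx=5.3,fy=5.3,interpolation=cv2.INTER_CUBIC)
h=max(a.shape[0],b.shape[0]); o=np.zeros((h,a.shape[1]+b.shape[1],3),np.uint8); o[:a.shape[0],:a.shape[1]]=a; o[:b.shape[0],-b.shape[1]:]=b
cv2.imwrite('pics/v7.png',o)
```

```text
[ 0.16980584  0.16507145 -3.65188342] [ 0.0505528   0.03234041 -0.01105019]
```

View pics/v7.png

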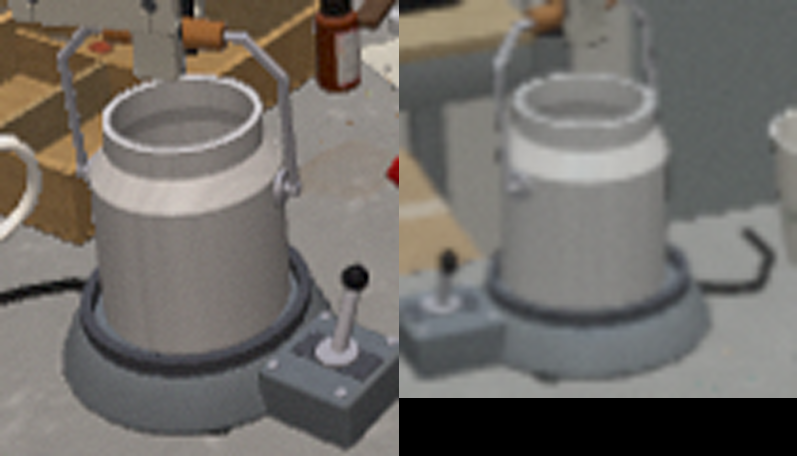

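The barrel foot is inside the lip, with a gap on both sides in both views, and its weight is still on the bail. I'll lower on.

Call:
apply_moves([
  {"translation": [0,0,-0.004],"rotation": [0,0,0]},
  {"translation": [0,0,-0.008],"rotation": [0,0,0]},
  {"translation": [0,0,-0.012],"rotation": [0,0,0]},
  {"translation": [0,0,-0.016],"rotation": [0,0,0]},
  {"translation": [0,0,-0.016],"rotation": [0,0,0]},
  {"translation": [0,0,-0.016],"rotation": [0,0,0]},
  {"translation": [0,0,-0.016],"rotation": [0,0,0]},
  {"translation": [0,0,-0.016],"rotation": [0,0,0]},
  {"translation": [0,0,-0.016],"rotation": [0,0,0]},
  {"translation": [0,0,-0.016],"rotation": [0,0,0]},
])

```text
t: 11.63
eef_pos: [0.5209, 0.3107, 0.1965]
ee_rot: [3.14, 0.004, -2.786]
force: [-4.3, 2.0, 10.1]
width: 0.0148
gripper_force: 50.0
```

Call:
apply_moves([
  {"translation": [0,0,0.008],"rotation": [0,0,0]},
  {"translation": [0,0,0.008],"rotation": [0,0,0]},
  {"translation": [0,0,0.008],"rotation": [0,0,0]},
  {"translation": [0,0,0.01],"rotation": [0,0,0]},
  {"translation": [0,0,0.02],"rotation": [0,0,0]},
  {"translation": [0,0,0.03],"rotation": [0,0,0]},
  {"translation": [0,0,0.04],"rotation": [0,0,0]},
  {"translation": [0,0,0.04],"rotation": [0,0,0]},
  {"translation": [0,0,0.04],"rotation": [0,0,0]},
  {"translation": [0,0,0.04],"rotation": [0,0,0]},
], jaw=0.32, newtons=20)

```text
t: 12.47
eef_pos: [0.52, 0.3096, 0.204]
ee_rot: [3.142, -0.0, -2.787]
force: [0.1, -0.4, -0.1]
width: 0.0298
gripper_force: 0.0
```

Call:
apply_moves([
  {"translation": [0.01,-0.03,0],"rotation": [0,0,0]},
  {"translation": [0.021,-0.056,0],"rotation": [0,0,0]},
  {"translation": [0.042,-0.113,-0.008],"rotation": [0,0,0]},
  {"translation": [0.056,-0.15,-0.016],"rotation": [0,0,0]},
  {"translation": [0.07,-0.188,-0.028],"rotation": [0,0,0]},
  {"translation": [0.083,-0.225,-0.045],"rotation": [0,0,0]},
  {"translation": [0.097,-0.263,-0.066],"rotation": [0,0,0]},
  {"translation": [0.111,-0.3,-0.1],"rotation": [0,0,0]},
  {"translation": [0.125,-0.338,-0.136],"rotation": [0,0,0]},
  {"translation": [0.125,-0.338,-0.136],"rotation": [0,0,0]},
])

```text
t: 13.3
eef_pos: [0.5506, 0.2227, 0.1673]
ee_rot: [-3.141, -0.004, -2.789]
force: [-0.7, -0.7, -0.9]
width: 0.0301
gripper_force: 0.0
```

Call:
apply_moves([
  {"translation": [0,0,0.05],"rotation": [0,0,0]},
  {"translation": [0,0,0.15],"rotation": [0,0,0]},
  {"translation": [0,0,0.25],"rotation": [0,0,0]},
  {"translation": [0,0,0.35],"rotation": [0,0,0]},
  {"translation": [0,0,0.45],"rotation": [0,0,0]},
  {"translation": [0,-0.1,0.45],"rotation": [0,0,0]},
  {"translation": [0,-0.2,0.45],"rotation": [0,0,0]},
  {"translation": [0,-0.3,0.45],"rotation": [0,0,0]},
  {"translation": [0,-0.4,0.45],"rotation": [0,0,0]},
  {"translation": [0,-0.4,0.45],"rotation": [0,0,0]},
], jaw=-1)

```text
t: 14.13
eef_pos: [0.5509, 0.122, 0.2826]
ee_rot: [-3.141, -0.0, -2.789]
force: [-0.6, 1.3, 0.1]
width: 0.0865
gripper_force: 0.0
```

Run:
```python
from h import *
c,im=snap('scene','sc7'); c2,i2=snap('side','sd7'); snap('wrist','w7')
a=cv2.resize(im[200:340,180:320],(400,400),interpolation=cv2.INTER_CUBIC); b=cv2.resize(i2[110:240,220:350],(400,400),interpolation=cv2.INTER_CUBIC)
cv2.imwrite('pics/v8.png',np.hstack([a,b]))
```

```text
(no output)
```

View pics/v8.png

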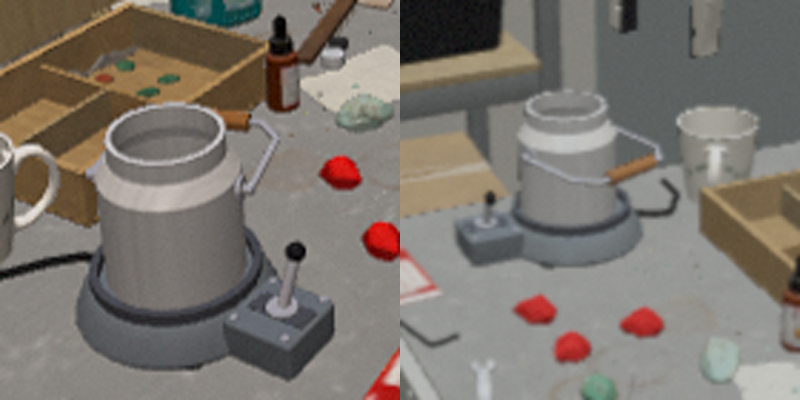

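Bail folded to the -y side and barrel standing in the ring. Next I check that numerically and locate the stones and bung.

```bash
cat > loc.py <<'E'
from h import *
np.set_printoptions(precision=4,suppress=True)
def stones(cams=('scene','side'),tag='x',ims=None):
    res={}
    for n in cams:
        c=camera_model(n); im=ims[n] if ims else grab_frame(n)
        hsv=cv2.cvtColor(im,cv2.COLOR_BGR2HSV)
        for nm,lo,hi in (('stone',(40,14,70),(95,150,225)),('black',(0,0,0),(180,120,45))):
            m=cv2.morphologyEx(cv2.inRange(hsv,lo,hi),cv2.MORPH_OPEN,np.ones((3,3)))
            n_,l,st,ce=cv2.connectedComponentsWithStats(m)
            for i in range(1,n_):
                if st[i][4]<30: continue
                p=onz(c,*ce[i],.013 if nm=='stone' else .035)
                if .36<p[0]<.66 and -.45<p[1]<.45: print(n,nm,ce[i].round(1),st[i],p[:2],(hsv[l==i].mean(0)).round())
E
python3 - <<'E'
from loc import *
c=camera_model('scene');c2=camera_model('side')
A=lambda x,y:(180+x/2.857-.3,200+y/2.857-.3); B=lambda x,y:(220+(x-400)/3.077-.3,110+y/3.077-.3)
print('grip',meet(c,A(236,119),c2,B(632,169)))
print('rim',meet(c,A(167,142),c2,B(566,111)))
print('ball',meet(c,A(295,252),c2,B(489,199)))
print('pivotbase',onz(c,*A(281,307),.042),onz(c2,*B(489,225),.042))
stones(ims={n:cv2.imread(f'pics/{f}.png') for n,f in (('scene','sc7'),('side','sd7'))})
E
```

```text
grip (array([0.549 , 0.1997, 0.1168]), np.float64(0.01375199432117837))
rim (array([0.5244, 0.3029, 0.1515]), np.float64(0.0003728071854925079))
ball (array([0.4296, 0.2834, 0.0779]), np.float64(0.0021013260437606506))
pivotbase [0.4315 0.3018 0.042 ] [0.4305 0.294  0.042 ]
scene stone [328.  224.7] [322 220  12  10  90] [ 0.5414 -0.1092] [ 62.  61. 119.]
scene stone [307.  240.9] [298 236  20  10 105] [0.546 0.003] [ 55.  26. 124.]
scene stone [345.6 251.8] [339 246  14  12 129] [ 0.4281 -0.0002] [ 62.  61. 119.]
scene black [369.7 227.6] [356 215  28  26 458] [ 0.4115 -0.1169] [82. 36. 25.]
side stone [323.5 226.8] [318 221  12  13 138] [ 0.5482 -0.0088] [ 73.  22. 170.]
side stone [284.2 236.6] [279 231  12  12 114] [ 0.4261 -0.0078] [ 68.  54. 136.]
side stone [338.7 246.9] [333 242  12  11 106] [ 0.5383 -0.1175] [ 69.  53. 139.]
side black [299.6 257.4] [286 244  29  27 584] [ 0.4103 -0.1446] [84. 21. 34.]
```

```bash
cat > wl.py <<'E'
from h import *
np.set_printoptions(precision=4,suppress=True)
import sys
def wl(tag,c=None,im=None,h=(.017,.012)):
    if im is None: c,im=snap('wrist',tag)
    hsv=cv2.cvtColor(im,cv2.COLOR_BGR2HSV)
    m=cv2.morphologyEx(cv2.inRange(hsv,(40,14,70),(95,150,225)),cv2.MORPH_OPEN,np.ones((3,3)))
    m=cv2.morphologyEx(m,cv2.MORPH_CLOSE,np.ones((7,7)))
    n_,l,st,ce=cv2.connectedComponentsWithStats(m)
    for i in range(1,n_):
        if st[i][4]<150: continue
        k=max(cv2.findContours((l==i).astype(np.uint8),cv2.RETR_EXTERNAL,cv2.CHAIN_APPROX_NONE)[0],key=cv2.contourArea)[:,0]
        P=np.array([onz(c,*p,.013)[:2] for p in k],np.float32)
        (cc,(w,h_),a)=cv2.minAreaRect(P*1000)
        if w>h_: w,h_,a=h_,w,a+90   # a: angle of short side (w)
        if h_<25: continue
        print('px',ce[i].round(),'xy',np.array(cc)/1000,'short %.0f long %.0f short-axis angle %.0f'%(w,h_,a%180),'hsv',hsv[l==i].mean(0).round(),'box',st[i][:4])
    return c,im
E
python3 - <<'E'
from wl import *
c=camera_model('wrist'); print(c['xyz'],proj(c,[.551,.122,.283]))
wl('',c,cv2.imread('pics/w7.png'))
E
```

```text
[0.4867 0.1003 0.4416] [317.2137 243.1199]
px [259.  35.] xy [ 0.427  -0.0008] short 36 long 40 short-axis angle 127 hsv [ 66.  61. 116.] box [242  20  36  32]
px [153.  94.] xy [ 0.5405 -0.1118] short 33 long 45 short-axis angle 160 hsv [ 66.  60. 117.] box [135  81  35  28]
px [227. 127.] xy [ 0.5494 -0.0072] short 37 long 59 short-axis angle 138 hsv [ 60.  25. 137.] box [209 107  37  42]
```

Call:
apply_moves([
  {"translation": [0,-0.1,-0.05],"rotation": [0,0,0.2]},
  {"translation": [-0.01,-0.2,-0.1],"rotation": [0,0,0.4]},
  {"translation": [-0.02,-0.32,-0.2],"rotation": [0,0,0.6]},
  {"translation": [-0.024,-0.44,-0.32],"rotation": [0,0,0.8]},
  {"translation": [-0.024,-0.528,-0.46],"rotation": [0,0,0.93]},
  {"translation": [-0.024,-0.528,-0.6],"rotation": [0,0,0.93]},
  {"translation": [-0.024,-0.528,-0.72],"rotation": [0,0,0.93]},
  {"translation": [-0.024,-0.528,-0.78],"rotation": [0,0,0.93]},
  {"translation": [-0.024,-0.528,-0.8],"rotation": [0,0,0.93]},
  {"translation": [-0.024,-0.528,-0.8],"rotation": [0,0,0.93]},
], jaw=-1)

```text
t: 15.12
eef_pos: [0.5448, -0.0064, 0.0811]
ee_rot: [3.14, -0.003, -2.299]
force: [1.0, -0.4, 0.2]
width: 0.0878
gripper_force: 0.0
```

Run:
```python
from wl import *
from loc import stones
s=get_state(); print(s['eef_pos'],s['ee_rot'],s['t'])
wl('w8')
stones(('scene',))
```

```text
[ 0.5448 -0.0064  0.0811] [ 3.1402 -0.0026 -2.2991] 15.1167
px [220.  93.] xy [ 0.5405 -0.1118] short 34 long 39 short-axis angle 138 hsv [ 66.  65. 109.] box [197  63  52  60]
px [451. 101.] xy [ 0.4286 -0.0034] short 36 long 38 short-axis angle 121 hsv [ 67.  66. 108.] box [425  68  52  64]
px [314. 208.] xy [ 0.5491 -0.009 ] short 36 long 58 short-axis angle 142 hsv [ 64.  27. 132.] box [290 171  51  76]
scene stone [328.  224.8] [322 220  12  10  89] [ 0.5415 -0.1089] [ 62.  61. 127.]
scene stone [314.4 238.5] [312 236   6   6  30] [ 0.5351 -0.0187] [ 61.  27. 137.]
scene stone [303.9 241.9] [298 238  14   8  74] [0.5505 0.012 ] [ 52.  26. 131.]
scene stone [345.5 252. ] [339 247  14  11 127] [0.4279 0.0012] [ 62.  61. 126.]
scene black [324.  195.3] [315 193  19   5  57] [ 0.6333 -0.2475] [109.  36.  30.]
scene black [369.7 228. ] [356 215  28  26 465] [ 0.4106 -0.1147] [76. 34. 27.]
```

Call:
apply_moves([
  {"translation": [0,-0.015,-0.06],"rotation": [0,0,0]},
  {"translation": [0,-0.015,-0.12],"rotation": [0,0,0]},
  {"translation": [0,-0.015,-0.18],"rotation": [0,0,0]},
  {"translation": [0,-0.015,-0.23],"rotation": [0,0,0]},
  {"translation": [0,-0.015,-0.27],"rotation": [0,0,0]},
  {"translation": [0,-0.015,-0.295],"rotation": [0,0,0]},
  {"translation": [0,-0.015,-0.295],"rotation": [0,0,0]},
  {"translation": [0,-0.015,-0.295],"rotation": [0,0,0]},
  {"translation": [0,-0.015,-0.295],"rotation": [0,0,0]},
  {"translation": [0,-0.015,-0.295],"rotation": [0,0,0]},
])

```text
t: 16.05
eef_pos: [0.546, -0.0104, 0.0097]
ee_rot: [-3.141, 0.001, -2.3]
force: [-0.1, 1.1, -0.9]
width: 0.0873
gripper_force: 0.0
```

Call:
apply_moves([
  {"translation": [0,0,0],"rotation": [0,0,0]},
  {"translation": [0,0,0],"rotation": [0,0,0]},
  {"translation": [0,0,0],"rotation": [0,0,0]},
  {"translation": [0,0,0],"rotation": [0,0,0]},
  {"translation": [0,0,0],"rotation": [0,0,0]},
  {"translation": [0,0,0],"rotation": [0,0,0]},
  {"translation": [0,0,0],"rotation": [0,0,0]},
  {"translation": [0,0,0],"rotation": [0,0,0]},
  {"translation": [0,0,0],"rotation": [0,0,0]},
  {"translation": [0,0,0],"rotation": [0,0,0]},
], jaw=1, newtons=30)

```text
t: 16.88
eef_pos: [0.5453, -0.0106, 0.0088]
ee_rot: [3.142, -0.0, -2.3]
force: [0.9, -0.3, -0.2]
width: 0.0349
gripper_force: 30.0
```

Call:
apply_moves([
  {"translation": [0,0,0.1],"rotation": [0,0,0]},
  {"translation": [0,0,0.22],"rotation": [0,0,0]},
  {"translation": [0,0,0.36],"rotation": [0,0,0]},
  {"translation": [-0.01,0.06,0.5],"rotation": [0,0,0]},
  {"translation": [-0.03,0.18,0.64],"rotation": [0,0,0]},
  {"translation": [-0.05,0.32,0.76],"rotation": [0,0,0]},
  {"translation": [-0.07,0.48,0.76],"rotation": [0,0,0]},
  {"translation": [-0.076,0.64,0.76],"rotation": [0,0,0]},
  {"translation": [-0.076,0.8,0.76],"rotation": [0,0,0]},
  {"translation": [-0.076,0.92,0.76],"rotation": [0,0,0]},
])

```text
t: 17.72
eef_pos: [0.5257, 0.2221, 0.1993]
ee_rot: [3.141, 0.001, -2.299]
force: [0.5, 0.6, -0.5]
width: 0.0348
gripper_force: 30.0
```

Call:
apply_moves([
  {"translation": [0,0.1,0],"rotation": [0,0,0]},
  {"translation": [0,0.2,0],"rotation": [0,0,0]},
  {"translation": [0,0.27,0],"rotation": [0,0,0]},
  {"translation": [0,0.31,0],"rotation": [0,0,0]},
  {"translation": [0,0.33,0],"rotation": [0,0,0]},
  {"translation": [0,0.33,-0.04],"rotation": [0,0,0]},
  {"translation": [0,0.33,-0.09],"rotation": [0,0,0]},
  {"translation": [0,0.33,-0.12],"rotation": [0,0,0]},
  {"translation": [0,0.33,-0.12],"rotation": [0,0,0]},
  {"translation": [0,0.33,-0.12],"rotation": [0,0,0]},
])

```text
t: 18.55
eef_pos: [0.5262, 0.3007, 0.1683]
ee_rot: [-3.142, -0.001, -2.301]
force: [0.5, -0.9, -1.0]
width: 0.0345
gripper_force: 30.0
```

Call:
apply_moves([
  {"translation": [0,0,0],"rotation": [0,0,0]},
  {"translation": [0,0,0],"rotation": [0,0,0]},
  {"translation": [0,0,0],"rotation": [0,0,0]},
  {"translation": [0,0,0],"rotation": [0,0,0]},
  {"translation": [0,0,0],"rotation": [0,0,0]},
  {"translation": [0,0,0],"rotation": [0,0,0]},
  {"translation": [0,0,0.06],"rotation": [0,0,0]},
  {"translation": [0,0,0.15],"rotation": [0,0,0]},
  {"translation": [0,0,0.28],"rotation": [0,0,0]},
  {"translation": [0,0,0.36],"rotation": [0,0,0]},
], jaw=-1)

```text
t: 19.38
eef_pos: [0.5269, 0.3022, 0.2617]
ee_rot: [-3.141, 0.002, -2.3]
force: [1.0, 0.4, 0.1]
width: 0.0871
gripper_force: 0.0
```

Call:
apply_moves([
  {"translation": [-0.03,-0.12,0],"rotation": [0,0,0]},
  {"translation": [-0.06,-0.24,0],"rotation": [0,0,0]},
  {"translation": [-0.1,-0.36,0],"rotation": [0,0,0]},
  {"translation": [-0.14,-0.48,0],"rotation": [0,0,0]},
  {"translation": [-0.18,-0.6,0],"rotation": [0,0,0]},
  {"translation": [-0.22,-0.7,-0.04],"rotation": [0,0,0]},
  {"translation": [-0.24,-0.8,-0.1],"rotation": [0,0,0]},
  {"translation": [-0.24,-0.8,-0.16],"rotation": [0,0,0]},
  {"translation": [-0.24,-0.8,-0.2],"rotation": [0,0,0]},
  {"translation": [-0.24,-0.8,-0.2],"rotation": [0,0,0]},
])

```text
t: 20.22
eef_pos: [0.4654, 0.1014, 0.2071]
ee_rot: [3.14, -0.002, -2.301]
force: [-0.4, 0.6, -0.0]
width: 0.0873
gripper_force: 0.0
```

Run:
```python
from wl import *
from loc import stones
s=get_state(); print(s['eef_pos'],s['ee_rot'],s['t'])
wl('w9')
stones(('scene','side'))
```

```text
[0.4654 0.1014 0.2071] [ 3.1405 -0.0024 -2.3008] 20.2167
px [132.  74.] xy [ 0.5409 -0.1111] short 37 long 37 short-axis angle 41 hsv [ 66.  62. 111.] box [116  55  35  39]
px [281.  77.] xy [ 0.4272 -0.0033] short 34 long 42 short-axis angle 138 hsv [ 66.  63. 111.] box [265  56  34  43]
px [359. 297.] xy [0.5337 0.2449] short 14 long 43 short-axis angle 93 hsv [92. 17. 92.] box [346 288  28  21]
scene stone [328.1 224.7] [322 220  12  10  89] [ 0.5414 -0.1094] [ 62.  60. 121.]
scene stone [345.6 251.9] [339 247  14  11 126] [0.4278 0.0005] [ 62.  61. 120.]
scene black [369.4 228.1] [356 215  28  26 439] [ 0.4111 -0.1139] [75. 36. 26.]
side stone [284.1 236.5] [279 231  12  12 114] [ 0.4262 -0.0072] [ 68.  53. 137.]
side stone [338.8 246.9] [333 242  12  11 105] [ 0.5384 -0.1176] [ 70.  53. 140.]
side black [299.6 257.5] [287 244  28  28 574] [ 0.4101 -0.1448] [82. 22. 34.]
```

Call:
apply_moves([
  {"translation": [-0.05,-0.14,0],"rotation": [0,0,-0.1]},
  {"translation": [-0.1,-0.28,-0.05],"rotation": [0,0,-0.2]},
  {"translation": [-0.152,-0.42,-0.15],"rotation": [0,0,-0.2]},
  {"translation": [-0.152,-0.42,-0.28],"rotation": [0,0,-0.2]},
  {"translation": [-0.152,-0.42,-0.42],"rotation": [0,0,-0.2]},
  {"translation": [-0.152,-0.42,-0.56],"rotation": [0,0,-0.2]},
  {"translation": [-0.152,-0.42,-0.7],"rotation": [0,0,-0.2]},
  {"translation": [-0.152,-0.42,-0.78],"rotation": [0,0,-0.2]},
  {"translation": [-0.152,-0.42,-0.81],"rotation": [0,0,-0.2]},
  {"translation": [-0.152,-0.42,-0.81],"rotation": [0,0,-0.2]},
])

```text
t: 21.2
eef_pos: [0.4281, -0.0029, 0.0052]
ee_rot: [3.141, -0.003, -2.404]
force: [0.2, 0.0, 1.2]
width: 0.0875
gripper_force: 0.0
```

Call:
apply_moves([
  {"translation": [0,0,0],"rotation": [0,0,0]},
  {"translation": [0,0,0],"rotation": [0,0,0]},
  {"translation": [0,0,0],"rotation": [0,0,0]},
  {"translation": [0,0,0],"rotation": [0,0,0]},
  {"translation": [0,0,0],"rotation": [0,0,0]},
  {"translation": [0,0,0],"rotation": [0,0,0]},
  {"translation": [0,0,0],"rotation": [0,0,0]},
  {"translation": [0,0,0],"rotation": [0,0,0]},
  {"translation": [0,0,0],"rotation": [0,0,0]},
  {"translation": [0,0,0],"rotation": [0,0,0]},
], jaw=1, newtons=30)

```text
t: 22.03
eef_pos: [0.4283, -0.0031, 0.0063]
ee_rot: [-3.142, -0.0, -2.405]
force: [-0.4, -0.5, -0.1]
width: 0.0315
gripper_force: 29.1
```

Call:
apply_moves([
  {"translation": [0,0,0.1],"rotation": [0,0,0]},
  {"translation": [0,0,0.22],"rotation": [0,0,0]},
  {"translation": [0,0,0.36],"rotation": [0,0,0]},
  {"translation": [0.02,0.06,0.5],"rotation": [0,0,0]},
  {"translation": [0.05,0.18,0.64],"rotation": [0,0,0]},
  {"translation": [0.1,0.32,0.78],"rotation": [0,0,0]},
  {"translation": [0.15,0.48,0.78],"rotation": [0,0,0]},
  {"translation": [0.2,0.64,0.78],"rotation": [0,0,0]},
  {"translation": [0.25,0.8,0.78],"rotation": [0,0,0]},
  {"translation": [0.3,0.92,0.78],"rotation": [0,0,0]},
])

```text
t: 22.87
eef_pos: [0.5021, 0.2264, 0.2017]
ee_rot: [3.141, 0.001, -2.405]
force: [0.1, -0.7, 0.2]
width: 0.031
gripper_force: 29.1
```

Call:
apply_moves([
  {"translation": [0.03,0.08,0],"rotation": [0,0,0]},
  {"translation": [0.06,0.16,0],"rotation": [0,0,0]},
  {"translation": [0.08,0.22,0],"rotation": [0,0,0]},
  {"translation": [0.092,0.28,0],"rotation": [0,0,0]},
  {"translation": [0.092,0.3,0],"rotation": [0,0,0]},
  {"translation": [0.092,0.3,-0.05],"rotation": [0,0,0]},
  {"translation": [0.092,0.3,-0.1],"rotation": [0,0,0]},
  {"translation": [0.092,0.3,-0.13],"rotation": [0,0,0]},
  {"translation": [0.092,0.3,-0.13],"rotation": [0,0,0]},
  {"translation": [0.092,0.3,-0.13],"rotation": [0,0,0]},
])

```text
t: 23.7
eef_pos: [0.5252, 0.2988, 0.1689]
ee_rot: [-3.141, -0.001, -2.405]
force: [0.4, 0.6, -0.7]
width: 0.0313
gripper_force: 29.1
```

Call:
apply_moves([
  {"translation": [0,0,0],"rotation": [0,0,0]},
  {"translation": [0,0,0],"rotation": [0,0,0]},
  {"translation": [0,0,0],"rotation": [0,0,0]},
  {"translation": [0,0,0],"rotation": [0,0,0]},
  {"translation": [0,0,0],"rotation": [0,0,0]},
  {"translation": [0,0,0],"rotation": [0,0,0]},
  {"translation": [0,0,0.06],"rotation": [0,0,0]},
  {"translation": [0,0,0.15],"rotation": [0,0,0]},
  {"translation": [0,0,0.28],"rotation": [0,0,0]},
  {"translation": [0,0,0.36],"rotation": [0,0,0]},
], jaw=-1)

```text
t: 24.53
eef_pos: [0.526, 0.2996, 0.2617]
ee_rot: [-3.141, 0.002, -2.404]
force: [1.4, 0.4, 0.1]
width: 0.0868
gripper_force: 0.0
```

Call:
apply_moves([
  {"translation": [0,-0.12,0],"rotation": [0,0,0]},
  {"translation": [0,-0.24,0],"rotation": [0,0,0]},
  {"translation": [0,-0.36,0],"rotation": [0,0,0]},
  {"translation": [0,-0.5,0],"rotation": [0,0,0]},
  {"translation": [0,-0.65,0],"rotation": [0,0,0]},
  {"translation": [0,-0.8,0],"rotation": [0,0,0]},
  {"translation": [0,-0.9,0],"rotation": [0,0,0]},
  {"translation": [0,-0.96,0],"rotation": [0,0,0]},
  {"translation": [0,-1,0],"rotation": [0,0,0]},
  {"translation": [0,-1,0],"rotation": [0,0,0]},
])

```text
t: 25.37
eef_pos: [0.5252, 0.0479, 0.259]
ee_rot: [-3.141, 0.0, -2.407]
force: [-0.4, -0.5, 0.0]
width: 0.0877
gripper_force: 0.0
```

Run:
```python
from wl import *
from loc import stones
s=get_state(); print(s['eef_pos'],s['ee_rot'],s['t'])
wl('w10')
stones(('scene','side'))
```

```text
[0.5252 0.0479 0.259 ] [-3.1414  0.0001 -2.4065] 25.3667
px [214.  88.] xy [ 0.5406 -0.1105] short 37 long 38 short-axis angle 41 hsv [ 65.  60. 114.] box [199  73  33  33]
scene stone [328. 225.] [322 220  12  11  90] [ 0.5407 -0.108 ] [ 62.  60. 118.]
scene black [369.3 228. ] [356 215  28  26 457] [ 0.4118 -0.1146] [74. 36. 25.]
side stone [338.7 246.9] [333 242  12  11 106] [ 0.5383 -0.1176] [ 69.  53. 139.]
side black [299.4 257.4] [285 244  30  28 592] [ 0.4098 -0.1446] [85. 22. 34.]
```

Call:
apply_moves([
  {"translation": [0.02,-0.15,-0.05],"rotation": [0,0,0.15]},
  {"translation": [0.04,-0.3,-0.12],"rotation": [0,0,0.3]},
  {"translation": [0.06,-0.45,-0.22],"rotation": [0,0,0.45]},
  {"translation": [0.06,-0.58,-0.35],"rotation": [0,0,0.5]},
  {"translation": [0.06,-0.64,-0.48],"rotation": [0,0,0.5]},
  {"translation": [0.06,-0.64,-0.62],"rotation": [0,0,0.5]},
  {"translation": [0.06,-0.64,-0.76],"rotation": [0,0,0.5]},
  {"translation": [0.06,-0.64,-0.9],"rotation": [0,0,0.5]},
  {"translation": [0.06,-0.64,-1],"rotation": [0,0,0.5]},
  {"translation": [0.06,-0.64,-1],"rotation": [0,0,0.5]},
])

```text
t: 26.35
eef_pos: [0.5369, -0.11, 0.0036]
ee_rot: [3.134, -0.005, -2.143]
force: [0.0, 0.4, -0.1]
width: 0.0874
gripper_force: 0.0
```

Call:
apply_moves([
  {"translation": [0,0,-0.012],"rotation": [0,0,0]},
  {"translation": [0,0,-0.012],"rotation": [0,0,0]},
  {"translation": [0,0,-0.012],"rotation": [0,0,0]},
  {"translation": [0,0,-0.012],"rotation": [0,0,0]},
  {"translation": [0,0,-0.012],"rotation": [0,0,0]},
  {"translation": [0,0,-0.012],"rotation": [0,0,0]},
  {"translation": [0,0,-0.012],"rotation": [0,0,0]},
  {"translation": [0,0,-0.012],"rotation": [0,0,0]},
  {"translation": [0,0,-0.012],"rotation": [0,0,0]},
  {"translation": [0,0,-0.012],"rotation": [0,0,0]},
], jaw=1, newtons=30)

```text
t: 27.18
eef_pos: [0.5406, -0.1106, 0.006]
ee_rot: [-3.141, 0.0, -2.143]
force: [0.4, 0.3, 2.3]
width: 0.0311
gripper_force: 29.5
```

Call:
apply_moves([
  {"translation": [0,0,0.12],"rotation": [0,0,0]},
  {"translation": [0,0,0.25],"rotation": [0,0,0]},
  {"translation": [0,0,0.4],"rotation": [0,0,0]},
  {"translation": [-0.02,0.1,0.55],"rotation": [0,0,0]},
  {"translation": [-0.04,0.22,0.7],"rotation": [0,0,0]},
  {"translation": [-0.06,0.36,0.79],"rotation": [0,0,0]},
  {"translation": [-0.06,0.52,0.79],"rotation": [0,0,0]},
  {"translation": [-0.06,0.68,0.79],"rotation": [0,0,0]},
  {"translation": [-0.06,0.84,0.79],"rotation": [0,0,0]},
  {"translation": [-0.06,1,0.79],"rotation": [0,0,0]},
])

```text
t: 28.02
eef_pos: [0.5246, 0.1395, 0.2036]
ee_rot: [3.141, 0.001, -2.143]
force: [0.7, -0.0, -1.5]
width: 0.0309
gripper_force: 29.4
```

Call:
apply_moves([
  {"translation": [0,0.14,0],"rotation": [0,0,0]},
  {"translation": [0,0.28,0],"rotation": [0,0,0]},
  {"translation": [0,0.42,0],"rotation": [0,0,0]},
  {"translation": [0,0.54,0],"rotation": [0,0,0]},
  {"translation": [0,0.62,0],"rotation": [0,0,0]},
  {"translation": [0,0.65,0],"rotation": [0,0,0]},
  {"translation": [0,0.65,-0.06],"rotation": [0,0,0]},
  {"translation": [0,0.65,-0.12],"rotation": [0,0,0]},
  {"translation": [0,0.65,-0.12],"rotation": [0,0,0]},
  {"translation": [0,0.65,-0.12],"rotation": [0,0,0]},
])

```text
t: 28.85
eef_pos: [0.525, 0.299, 0.1726]
ee_rot: [3.141, -0.002, -2.144]
force: [-0.4, -0.8, -0.6]
width: 0.0307
gripper_force: 29.4
```

Call:
apply_moves([
  {"translation": [0,0,0],"rotation": [0,0,0]},
  {"translation": [0,0,0],"rotation": [0,0,0]},
  {"translation": [0,0,0],"rotation": [0,0,0]},
  {"translation": [0,0,0],"rotation": [0,0,0]},
  {"translation": [0,0,0],"rotation": [0,0,0]},
  {"translation": [0,0,0],"rotation": [0,0,0]},
  {"translation": [0,0,0.06],"rotation": [0,0,0]},
  {"translation": [0,0,0.15],"rotation": [0,0,0]},
  {"translation": [0,0,0.28],"rotation": [0,0,0]},
  {"translation": [0,0,0.36],"rotation": [0,0,0]},
], jaw=-1)

```text
t: 29.68
eef_pos: [0.526, 0.3004, 0.2662]
ee_rot: [-3.14, 0.002, -2.143]
force: [0.7, 0.9, 1.1]
width: 0.0868
gripper_force: 0.0
```

Call:
apply_moves([
  {"translation": [-0.02,-0.12,0],"rotation": [0,0,-0.2]},
  {"translation": [-0.05,-0.24,0],"rotation": [0,0,-0.4]},
  {"translation": [-0.1,-0.36,0],"rotation": [0,0,-0.5]},
  {"translation": [-0.15,-0.5,0],"rotation": [0,0,-0.5]},
  {"translation": [-0.2,-0.65,0],"rotation": [0,0,-0.5]},
  {"translation": [-0.24,-0.8,0],"rotation": [0,0,-0.5]},
  {"translation": [-0.28,-0.9,0],"rotation": [0,0,-0.5]},
  {"translation": [-0.32,-0.96,0],"rotation": [0,0,-0.5]},
  {"translation": [-0.32,-1,0],"rotation": [0,0,-0.5]},
  {"translation": [-0.32,-1,0],"rotation": [0,0,-0.5]},
])

```text
t: 30.52
eef_pos: [0.4452, 0.0491, 0.2639]
ee_rot: [-3.141, 0.001, -2.406]
force: [-1.1, 0.6, -0.1]
width: 0.0878
gripper_force: 0.0
```

Run:
```python
from wl import *
from loc import stones
s=get_state(); print(s['eef_pos'],s['ee_rot'],s['t'])
c,im=wl('w11')
print(proj(c,[.412,-.12,.05]))
c1,i1=snap('scene','sc11'); c2,i2=snap('side','sd11')
stones(ims={'scene':i1,'side':i2})
a=cv2.resize(im,(640,400)); 
cv2.imwrite('pics/v9.png',np.vstack([np.hstack([im[:260],np.zeros((260,160,3),np.uint8)]),np.hstack([cv2.resize(i1[200:340,180:400],(440,280)),cv2.resize(i2[110:280,220:400],(360,280))])]))
```

```text
[0.4452 0.0491 0.2639] [-3.1412  0.0012 -2.4056] 30.5167
[225.7423  45.1824]
scene black [369.5 227.6] [356 215  28  26 435] [ 0.412 -0.117] [78. 39. 25.]
side black [299.4 257.4] [285 244  30  27 590] [ 0.4097 -0.1444] [81. 22. 34.]
```

View pics/v9.png

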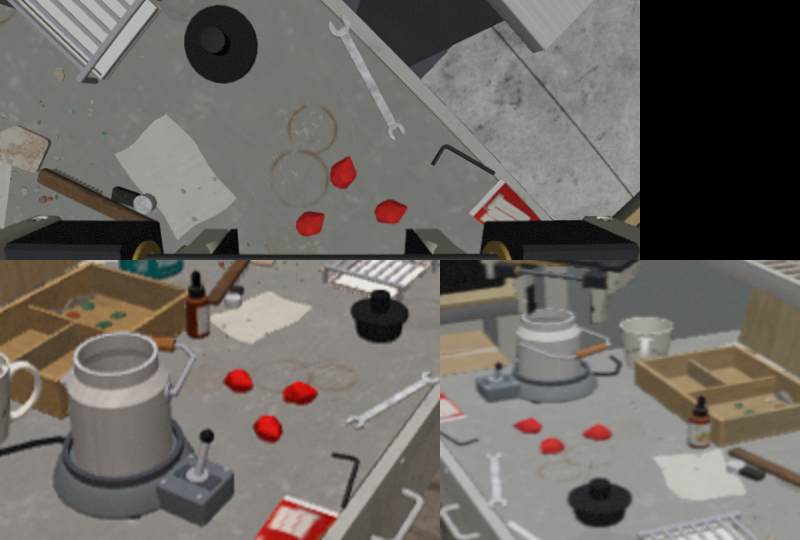

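Bench clear of blue and green stones, barrel upright with its bail down, dropper standing. Bung flange at wrist pixel (221,44), knob top at (213,40).

```bash
cat > bung.py <<'E'
from h import *
np.set_printoptions(precision=4,suppress=True)
def flange(tag,z=.037,c=None,im=None):
    if im is None: c,im=snap('wrist',tag)
    m=cv2.inRange(cv2.cvtColor(im,cv2.COLOR_BGR2GRAY),0,62)
    n,l,st,ce=cv2.connectedComponentsWithStats(m)
    for i in range(1,n):
        x,y,w,h,a=st[i]
        if 2000<a<20000 and .75<w/h<1.33 and y+h<260:
            k=max(cv2.findContours((l==i).astype(np.uint8),cv2.RETR_EXTERNAL,cv2.CHAIN_APPROX_NONE)[0],key=cv2.contourArea)[:,0]
            P=np.array([onz(c,*p,z)[:2] for p in k],np.float32); cc,r=cv2.minEnclosingCircle(P*1000)
            M=P.mean(0); A=np.c_[2*P,np.ones(len(P))]; s=np.linalg.lstsq(A,(P**2).sum(1),rcond=None)[0]
            print(st[i],'minenc',np.array(cc)/1000,r,'fit',s[:2],np.sqrt(s[2]+s[:2]@s[:2]))
E
python3 - <<'E'
from bung import *
c=camera_model('wrist'); flange('',.037,c,cv2.imread('pics/w11.png')); print(onz(c,213,40,.064))
E
```

```text
[ 184    5   74   79 4465] minenc [ 0.4169 -0.1275] 41.226619720458984 fit [ 0.4168 -0.1276] 0.040440974894161444
[ 0.4168 -0.1268  0.064 ]
```

Call:
apply_moves([
  {"translation": [-0.03,-0.15,0],"rotation": [0,0,0]},
  {"translation": [-0.05,-0.3,0],"rotation": [0,0,0]},
  {"translation": [-0.08,-0.45,-0.05],"rotation": [0,0,0]},
  {"translation": [-0.1,-0.6,-0.12],"rotation": [0,0,0]},
  {"translation": [-0.114,-0.7,-0.22],"rotation": [0,0,0]},
  {"translation": [-0.114,-0.706,-0.34],"rotation": [0,0,0]},
  {"translation": [-0.114,-0.706,-0.46],"rotation": [0,0,0]},
  {"translation": [-0.114,-0.706,-0.56],"rotation": [0,0,0]},
  {"translation": [-0.114,-0.706,-0.6],"rotation": [0,0,0]},
  {"translation": [-0.114,-0.706,-0.6],"rotation": [0,0,0]},
])

```text
t: 31.5
eef_pos: [0.4156, -0.1259, 0.1105]
ee_rot: [3.138, -0.005, -2.404]
force: [-0.2, 0.8, 0.4]
width: 0.0877
gripper_force: 0.0
```

Run:
```python
from bung import *
s=get_state(); print(s['eef_pos'],s['ee_rot'])
flange('w12')
c=camera_model('wrist'); print(proj(c,[.417,-.127,.064]), proj(c,[.417,-.127,.037]))
from loc import stones
stones()
```

```text
[ 0.4156 -0.1259  0.1105] [ 3.138  -0.0047 -2.4045]
[320.2407 216.1318] [320.2427 204.894 ]
scene black [365. 190.] [363 186   5   9  44] [ 0.5341 -0.3563] [95. 40. 26.]
scene black [369.4 228. ] [356 215  28  26 463] [ 0.4113 -0.1146] [77. 36. 26.]
side black [291.8 167.9] [284 164  17   8  69] [0.6099 0.3544] [88. 29. 29.]
side black [268.5 200.4] [264 198  10   6  48] [0.4496 0.168 ] [108.  32.  37.]
side black [317.9 210.9] [313 208  11   7  55] [0.5576 0.0463] [107.  33.  37.]
side black [282.  215.5] [281 210   3  12  36] [0.4515 0.0665] [82. 17. 34.]
side black [299.8 258.1] [287 244  27  27 494] [ 0.4093 -0.1477] [88. 22. 34.]
```

Call:
apply_moves([
  {"translation": [0,0,-0.06],"rotation": [0,0,0]},
  {"translation": [0,0,-0.12],"rotation": [0,0,0]},
  {"translation": [0,0,-0.18],"rotation": [0,0,0]},
  {"translation": [0,0,-0.23],"rotation": [0,0,0]},
  {"translation": [0,0,-0.26],"rotation": [0,0,0]},
  {"translation": [0,0,-0.28],"rotation": [0,0,0]},
  {"translation": [0,0,-0.28],"rotation": [0,0,0]},
  {"translation": [0,0,-0.28],"rotation": [0,0,0]},
  {"translation": [0,0,-0.28],"rotation": [0,0,0]},
  {"translation": [0,0,-0.28],"rotation": [0,0,0]},
])

```text
t: 32.48
eef_pos: [0.4175, -0.1262, 0.044]
ee_rot: [-3.141, 0.001, -2.405]
force: [-0.6, 0.2, 0.7]
width: 0.0878
gripper_force: 0.0
```

Call:
apply_moves([
  {"translation": [0,0,0],"rotation": [0,0,0]},
  {"translation": [0,0,0],"rotation": [0,0,0]},
  {"translation": [0,0,0],"rotation": [0,0,0]},
  {"translation": [0,0,0],"rotation": [0,0,0]},
  {"translation": [0,0,0],"rotation": [0,0,0]},
  {"translation": [0,0,0],"rotation": [0,0,0]},
  {"translation": [0,0,0],"rotation": [0,0,0]},
  {"translation": [0,0,0],"rotation": [0,0,0]},
  {"translation": [0,0,0],"rotation": [0,0,0]},
  {"translation": [0,0,0],"rotation": [0,0,0]},
], jaw=1, newtons=40)

```text
t: 33.32
eef_pos: [0.417, -0.1263, 0.0434]
ee_rot: [-3.141, 0.0, -2.405]
force: [1.8, -0.9, -0.4]
width: 0.0269
gripper_force: 17.0
```

Call:
apply_moves([
  {"translation": [0,0,0],"rotation": [0,0,0]},
  {"translation": [0,0,0],"rotation": [0,0,0]},
  {"translation": [0,0,0.06],"rotation": [0,0,0]},
  {"translation": [0,0,0.14],"rotation": [0,0,0]},
  {"translation": [0,0,0.26],"rotation": [0,0,0]},
  {"translation": [0,0,0.4],"rotation": [0,0,0]},
  {"translation": [0,0,0.54],"rotation": [0,0,0]},
  {"translation": [0,0,0.66],"rotation": [0,0,0]},
  {"translation": [0,0,0.76],"rotation": [0,0,0]},
  {"translation": [0,0,0.8],"rotation": [0,0,0]},
])

```text
t: 34.15
eef_pos: [0.4181, -0.1264, 0.247]
ee_rot: [-3.138, 0.004, -2.404]
force: [1.1, -1.1, -0.4]
width: 0.0259
gripper_force: 40.0
```

Call:
apply_moves([
  {"translation": [0.02,0.06,0.01],"rotation": [0,0,0]},
  {"translation": [0.04,0.16,0.02],"rotation": [0,0,0]},
  {"translation": [0.06,0.27,0.02],"rotation": [0,0,0]},
  {"translation": [0.08,0.38,0.02],"rotation": [0,0,0]},
  {"translation": [0.1,0.49,0.02],"rotation": [0,0,0]},
  {"translation": [0.12,0.6,0.02],"rotation": [0,0,0]},
  {"translation": [0.14,0.71,0.02],"rotation": [0,0,0]},
  {"translation": [0.16,0.82,0.02],"rotation": [0,0,0]},
  {"translation": [0.18,0.9,0.02],"rotation": [0,0,0]},
  {"translation": [0.2,0.95,0.02],"rotation": [0,0,0]},
])

```text
t: 34.98
eef_pos: [0.4665, 0.113, 0.2474]
ee_rot: [3.141, -0.001, -2.403]
force: [0.5, -0.9, -1.2]
width: 0.0258
gripper_force: 40.0
```

Call:
apply_moves([
  {"translation": [0.03,0.1,0],"rotation": [0,0,0]},
  {"translation": [0.06,0.2,0],"rotation": [0,0,0]},
  {"translation": [0.1,0.31,0],"rotation": [0,0,0]},
  {"translation": [0.14,0.42,0],"rotation": [0,0,0]},
  {"translation": [0.18,0.54,0],"rotation": [0,0,0]},
  {"translation": [0.22,0.66,0],"rotation": [0,0,0]},
  {"translation": [0.27,0.78,0],"rotation": [0,0,0]},
  {"translation": [0.31,0.87,0],"rotation": [0,0,0]},
  {"translation": [0.328,0.93,0],"rotation": [0,0,0]},
  {"translation": [0.328,0.93,0],"rotation": [0,0,0]},
])

```text
t: 35.82
eef_pos: [0.5494, 0.3458, 0.246]
ee_rot: [-3.142, -0.002, -2.404]
force: [0.6, -0.8, -1.4]
width: 0.0258
gripper_force: 40.0
```

Run:
```python
from h import *
np.set_printoptions(precision=4,suppress=True)
s=get_state(); print(s['eef_pos'],s['ee_rot'],s['width'],s['gripper_force'])
c,im=snap('wrist','w13')
print(c['xyz'],proj(c,[.525,.302,.16]),proj(c,[.525+.0425,.302,.16]))
cv2.imwrite('pics/v10.png',im)
```

```text
[0.5494 0.3458 0.246 ] [-3.1415 -0.0025 -2.4037] 0.02581503465805699 39.999606186611345
[0.4987 0.2988 0.4053] [300.4551 140.7163] [264.2767 181.6867]
```

View pics/v10.png

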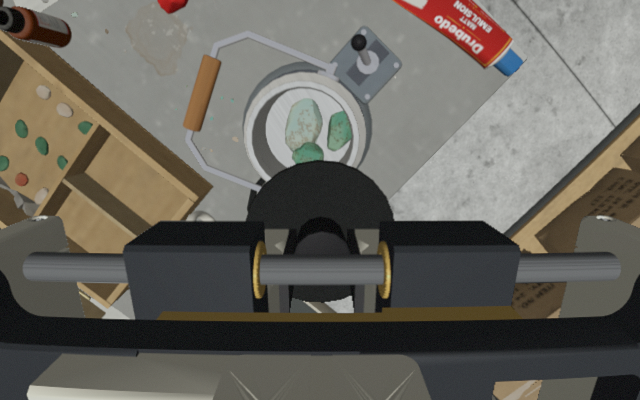

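Wrist view: three stones in the barrel (pale at (304,125), greens at (339,131) and (308,152)), bail folded flat at (202,92), toggle ball (359,43), bung in the jaws. Now I'll fit the rim numerically.

Run:
```python
from h import *
np.set_printoptions(precision=4,suppress=True,linewidth=250)
c=camera_model('wrist'); im=cv2.imread('pics/w13.png'); g=cv2.GaussianBlur(cv2.cvtColor(im,cv2.COLOR_BGR2GRAY),(3,3),0)
C=np.array([304.,138.])
for d in range(180,361,20):
    t=np.radians(d); print(d,[int(g[int(round(C[1]+r*np.sin(t))),int(round(C[0]+r*np.cos(t)))]) for r in range(36,72,2)])
print(onz(c,305.5,137,.128))
```

```text
180 [183, 125, 83, 84, 83, 83, 83, 83, 117, 182, 186, 176, 160, 140, 141, 141, 154, 157]
200 [183, 184, 163, 120, 81, 82, 81, 80, 103, 169, 183, 178, 174, 158, 107, 136, 139, 139]
220 [185, 184, 182, 182, 156, 89, 81, 82, 103, 172, 187, 184, 172, 171, 146, 104, 101, 132]
240 [181, 182, 182, 181, 182, 183, 140, 89, 118, 180, 184, 178, 172, 173, 171, 126, 103, 101]
260 [161, 168, 181, 182, 182, 182, 183, 154, 139, 181, 184, 174, 172, 172, 171, 134, 88, 102]
280 [163, 158, 161, 178, 181, 183, 183, 151, 168, 186, 177, 164, 166, 169, 169, 142, 92, 100]
300 [184, 185, 184, 183, 185, 186, 169, 146, 183, 184, 174, 166, 166, 164, 161, 125, 118, 114]
320 [130, 144, 166, 179, 184, 187, 150, 155, 186, 182, 160, 160, 163, 163, 128, 84, 110, 115]
340 [126, 121, 124, 126, 123, 115, 111, 177, 186, 170, 155, 158, 160, 151, 101, 92, 85, 106]
360 [131, 126, 125, 108, 108, 101, 110, 174, 184, 172, 156, 157, 152, 104, 85, 98, 137, 141]
[0.5226 0.3021 0.128 ]
```

```bash
cat > rim.py <<'E'
from h import *
from scipy.ndimage import map_coordinates
np.set_printoptions(precision=4,suppress=True,linewidth=250)
c=camera_model('wrist'); im=cv2.imread('pics/w13.png'); g=cv2.cvtColor(im,cv2.COLOR_BGR2GRAY).astype(float)
C=np.array([304.,138.]); r=np.arange(44,72,.5)
def fit(P):
    s=np.linalg.lstsq(np.c_[2*P,np.ones(len(P))],(P**2).sum(1),rcond=None)[0]; return s[:2],np.sqrt(s[2]+s[:2]@s[:2])
for nm,lo,hi,sg,z in (('inner',46,57,1,.16),('shoulder',56,69,-1,.128)):
    px=[]
    for d in range(180,356,4):
        t=np.radians(d); p=map_coordinates(g,[C[1]+r*np.sin(t),C[0]+r*np.cos(t)],order=1); dp=np.gradient(np.convolve(p,np.ones(3)/3,'same'))*sg
        k=(r>=lo)&(r<=hi); i=np.where(k)[0][dp[k].argmax()]; px.append([C[0]+r[i]*np.cos(t),C[1]+r[i]*np.sin(t)])
    for zz in (z,z+.008):
        P=np.array([onz(c,*p,zz)[:2] for p in px])
        for _ in range(3):
            cc,R=fit(P); e=np.abs(np.hypot(*(P-cc).T)-R); P=P[e<max(.0012,np.median(e)*2)]
        print(nm,zz,cc,R,len(P))
E
python3 rim.py
```

```text
inner 0.16 [0.5224 0.3007] 0.037957758925529814 44
inner 0.168 [0.5217 0.3006] 0.036721287724165386 44
shoulder 0.128 [0.5227 0.3008] 0.05176691008493008 40
shoulder 0.136 [0.522  0.3007] 0.05027500198721526 40
```

Call:
apply_moves([
  {"translation": [-0.03,-0.05,0],"rotation": [0,0,0]},
  {"translation": [-0.06,-0.1,0],"rotation": [0,0,0]},
  {"translation": [-0.09,-0.15,0],"rotation": [0,0,0]},
  {"translation": [-0.106,-0.18,0],"rotation": [0,0,0]},
  {"translation": [-0.106,-0.18,-0.03],"rotation": [0,0,0]},
  {"translation": [-0.106,-0.18,-0.06],"rotation": [0,0,0]},
  {"translation": [-0.106,-0.18,-0.09],"rotation": [0,0,0]},
  {"translation": [-0.106,-0.18,-0.11],"rotation": [0,0,0]},
  {"translation": [-0.106,-0.18,-0.11],"rotation": [0,0,0]},
  {"translation": [-0.106,-0.18,-0.11],"rotation": [0,0,0]},
])

```text
t: 36.7
eef_pos: [0.5223, 0.2987, 0.2199]
ee_rot: [-3.141, -0.002, -2.405]
force: [-0.1, -0.4, -0.6]
width: 0.0259
gripper_force: 40.0
```

Call:
apply_moves([
  {"translation": [0,0,-0.015],"rotation": [0,0,0]},
  {"translation": [0,0,-0.03],"rotation": [0,0,0]},
  {"translation": [0,0,-0.045],"rotation": [0,0,0]},
  {"translation": [0,0,-0.06],"rotation": [0,0,0]},
  {"translation": [0,0,-0.075],"rotation": [0,0,0]},
  {"translation": [0,0,-0.09],"rotation": [0,0,0]},
  {"translation": [0,0,-0.1],"rotation": [0,0,0]},
  {"translation": [0,0,-0.1],"rotation": [0,0,0]},
  {"translation": [0,0,-0.1],"rotation": [0,0,0]},
  {"translation": [0,0,-0.1],"rotation": [0,0,0]},
])

```text
t: 37.53
eef_pos: [0.5249, 0.3008, 0.1989]
ee_rot: [-3.141, 0.008, -2.403]
force: [1.9, 3.5, 10.1]
width: 0.0259
gripper_force: 40.0
```

Call:
apply_moves([
  {"translation": [0,0,0.03],"rotation": [0,0,0]},
  {"translation": [0,0,0.06],"rotation": [0,0,0]},
  {"translation": [0,0,0.1],"rotation": [0,0,0]},
  {"translation": [0,0,0.1],"rotation": [0,0,0]},
  {"translation": [0,0,0.1],"rotation": [0,0,0]},
  {"translation": [0,0,0.1],"rotation": [0,0,0]},
  {"translation": [0,0,0.1],"rotation": [0,0,0]},
  {"translation": [0,0,0.1],"rotation": [0,0,0]},
  {"translation": [0,0,0.1],"rotation": [0,0,0]},
  {"translation": [0,0,0.1],"rotation": [0,0,0]},
])

```text
t: 38.37
eef_pos: [0.5223, 0.2986, 0.2205]
ee_rot: [-3.142, -0.0, -2.405]
force: [0.0, -0.1, -0.8]
width: 0.0261
gripper_force: 40.0
```

Run:
```python
from h import *
np.set_printoptions(precision=4,suppress=True,linewidth=250)
s=get_state(); T=s['eef_pos']; print(T,s['ee_rot'],s['force'])
c,im=snap('wrist','w14'); snap('scene','sc14'); snap('side','sd14')
def chk(name,C):
    g=cv2.cvtColor(cv2.imread(f'pics/{name}.png'),cv2.COLOR_BGR2GRAY)
    # flange dark edge: column-wise topmost dark pixel run
    out=[]
    for u in range(230,412,12):
        col=g[100:225,u]; y=None
        for v in range(124,0,-1):
            pass
        d=np.where(col<45)[0]; out.append((u,int(d[0])+100 if len(d) else -1))
    return out
print('w13',chk('w13',None)); print('w14',chk('w14',None))
a=np.linspace(0,2*np.pi,120)
for dz in (-.0064,-.0134):
    q=np.array([proj(c,T+[.0415*np.cos(t),.0415*np.sin(t),dz]) for t in a]); print(dz,q.min(0),q.max(0),[ (int(u),round(float(np.interp(u,*(lambda k:(k[:,0],k[:,1]))(q[q[:,1]<q[:,1].mean()][np.argsort(q[q[:,1]<q[:,1].mean()][:,0])]))),1)) for u in range(254,400,24)])
```

```text
[0.5223 0.2986 0.2205] [-3.1416 -0.0005 -2.4048] [ 0.031  -0.0585 -0.7887]
w13 [(230, 222), (242, 222), (254, 191), (266, 183), (278, 173), (290, 168), (302, 163), (314, 161), (326, 162), (338, 163), (350, 167), (362, 174), (374, 183), (386, 200), (398, 222), (410, 222)]
w14 [(230, 222), (242, 222), (254, 195), (266, 180), (278, 171), (290, 165), (302, 161), (314, 158), (326, 159), (338, 160), (350, 164), (362, 170), (374, 100), (386, 100), (398, 222), (410, 222)]
-0.0064 [246.691  166.1557] [397.4053 306.5126] [(254, 206.3), (278, 179.4), (302, 168.7), (326, 166.3), (350, 171.1), (374, 185.4), (398, 235.9)]
-0.0134 [249.3929 163.9814] [394.6201 299.806 ] [(254, 208.2), (278, 177.9), (302, 166.6), (326, 164.1), (350, 169.2), (374, 184.4), (398, 231.3)]
```

Call:
apply_moves([
  {"translation": [0.013,0.02,0],"rotation": [0,0,0]},
  {"translation": [0.013,0.02,0],"rotation": [0,0,0]},
  {"translation": [0.013,0.02,-0.02],"rotation": [0,0,0]},
  {"translation": [0.013,0.02,-0.04],"rotation": [0,0,0]},
  {"translation": [0.013,0.02,-0.06],"rotation": [0,0,0]},
  {"translation": [0.013,0.02,-0.08],"rotation": [0,0,0]},
  {"translation": [0.013,0.02,-0.1],"rotation": [0,0,0]},
  {"translation": [0.013,0.02,-0.1],"rotation": [0,0,0]},
  {"translation": [0.013,0.02,-0.1],"rotation": [0,0,0]},
  {"translation": [0.013,0.02,-0.1],"rotation": [0,0,0]},
])

```text
t: 39.35
eef_pos: [0.5256, 0.3037, 0.1958]
ee_rot: [3.142, -0.0, -2.405]
force: [-0.3, 0.6, 0.1]
width: 0.0259
gripper_force: 40.0
```

Call:
apply_moves([
  {"translation": [0,0,-0.008],"rotation": [0,0,0]},
  {"translation": [0,0,-0.016],"rotation": [0,0,0]},
  {"translation": [0,0,-0.024],"rotation": [0,0,0]},
  {"translation": [0,0,-0.032],"rotation": [0,0,0]},
  {"translation": [0,0,-0.04],"rotation": [0,0,0]},
  {"translation": [0,0,-0.04],"rotation": [0,0,0]},
  {"translation": [0,0,-0.04],"rotation": [0,0,0]},
  {"translation": [0,0,-0.04],"rotation": [0,0,0]},
  {"translation": [0,0,-0.04],"rotation": [0,0,0]},
  {"translation": [0,0,-0.04],"rotation": [0,0,0]},
])

```text
t: 40.18
eef_pos: [0.5255, 0.3037, 0.1858]
ee_rot: [3.141, 0.0, -2.405]
force: [0.3, 2.1, -0.0]
width: 0.0258
gripper_force: 40.0
```

Call:
apply_moves([
  {"translation": [0,0.003,0],"rotation": [0,0,0]},
  {"translation": [0,0.003,-0.008],"rotation": [0,0,0]},
  {"translation": [0,0.003,-0.016],"rotation": [0,0,0]},
  {"translation": [0,0.003,-0.024],"rotation": [0,0,0]},
  {"translation": [0,0.003,-0.032],"rotation": [0,0,0]},
  {"translation": [0,0.003,-0.032],"rotation": [0,0,0]},
  {"translation": [0,0.003,-0.032],"rotation": [0,0,0]},
  {"translation": [0,0.003,-0.032],"rotation": [0,0,0]},
  {"translation": [0,0.003,-0.032],"rotation": [0,0,0]},
  {"translation": [0,0.003,-0.032],"rotation": [0,0,0]},
])

```text
t: 41.02
eef_pos: [0.5255, 0.3043, 0.1777]
ee_rot: [3.142, -0.0, -2.405]
force: [1.2, 1.4, -0.2]
width: 0.0259
gripper_force: 40.0
```

Flange is now about 4 mm above the rim; continuing down.

Call:
apply_moves([
  {"translation": [0.002,0.002,-0.006],"rotation": [0,0,0]},
  {"translation": [0.002,0.002,-0.012],"rotation": [0,0,0]},
  {"translation": [0.002,0.002,-0.018],"rotation": [0,0,0]},
  {"translation": [0.002,0.002,-0.024],"rotation": [0,0,0]},
  {"translation": [0.002,0.002,-0.024],"rotation": [0,0,0]},
  {"translation": [0.002,0.002,-0.024],"rotation": [0,0,0]},
  {"translation": [0.002,0.002,-0.024],"rotation": [0,0,0]},
  {"translation": [0.002,0.002,-0.024],"rotation": [0,0,0]},
  {"translation": [0.002,0.002,-0.024],"rotation": [0,0,0]},
  {"translation": [0.002,0.002,-0.024],"rotation": [0,0,0]},
])

```text
t: 41.85
eef_pos: [0.5261, 0.3045, 0.1732]
ee_rot: [-3.141, 0.0, -2.404]
force: [-3.6, -3.0, 10.0]
width: 0.0257
gripper_force: 40.0
```

Call:
apply_moves([
  {"translation": [0,0,-0.006],"rotation": [0,0,0]},
  {"translation": [0,0,-0.012],"rotation": [0,0,0]},
  {"translation": [0,0,-0.012],"rotation": [0,0,0]},
  {"translation": [0,0,-0.012],"rotation": [0,0,0]},
  {"translation": [0,0,-0.012],"rotation": [0,0,0]},
  {"translation": [0,0,-0.012],"rotation": [0,0,0]},
  {"translation": [0,0,-0.012],"rotation": [0,0,0]},
  {"translation": [0,0,-0.012],"rotation": [0,0,0]},
  {"translation": [0,0,-0.012],"rotation": [0,0,0]},
  {"translation": [0,0,-0.012],"rotation": [0,0,0]},
])

```text
t: 42.68
eef_pos: [0.5267, 0.3044, 0.1724]
ee_rot: [-3.14, 0.002, -2.404]
force: [-6.0, -5.3, 21.5]
width: 0.0256
gripper_force: 40.0
```

Call:
apply_moves([
  {"translation": [0,0,0.012],"rotation": [0,0,0]},
  {"translation": [0,0,0.014],"rotation": [0,0,0]},
  {"translation": [0,0,0.014],"rotation": [0,0,0]},
  {"translation": [0,0,0.014],"rotation": [0,0,0]},
  {"translation": [0,0,0.014],"rotation": [0,0,0]},
  {"translation": [0,0,0.014],"rotation": [0,0,0]},
  {"translation": [0,0,0.06],"rotation": [0,0,0]},
  {"translation": [0,0,0.14],"rotation": [0,0,0]},
  {"translation": [0,0,0.24],"rotation": [0,0,0]},
  {"translation": [0,0,0.3],"rotation": [0,0,0]},
], jaw=-1)

```text
t: 43.52
eef_pos: [0.5268, 0.3053, 0.247]
ee_rot: [-3.141, 0.002, -2.404]
force: [0.7, 1.1, 0.2]
width: 0.0855
gripper_force: 0.0
```

Call:
apply_moves([
  {"translation": [0.05,0.05,0],"rotation": [0,0,0]},
  {"translation": [0.1,0.1,0],"rotation": [0,0,0]},
  {"translation": [0.15,0.15,0],"rotation": [0,0,0]},
  {"translation": [0.2,0.2,0],"rotation": [0,0,0]},
  {"translation": [0.2,0.24,0],"rotation": [0,0,0]},
  {"translation": [0.2,0.24,0],"rotation": [0,0,0]},
  {"translation": [0.2,0.24,0],"rotation": [0,0,0]},
  {"translation": [0.2,0.24,0],"rotation": [0,0,0]},
  {"translation": [0.2,0.24,0],"rotation": [0,0,0]},
  {"translation": [0.2,0.24,0],"rotation": [0,0,0]},
])

```text
t: 44.35
eef_pos: [0.576, 0.3645, 0.2444]
ee_rot: [-3.142, 0.001, -2.405]
force: [-0.3, -0.1, 0.1]
width: 0.0875
gripper_force: 0.0
```

Run:
```python
from bung import *
s=get_state(); print(s['eef_pos'],s['ee_rot'],s['force'],s['t'])
c,im=snap('wrist','w15'); flange('',.167,c,im)
for n in ('scene','side'):
    cc,i=snap(n,n+'15'); hsv=cv2.cvtColor(i,cv2.COLOR_BGR2HSV)
    a=np.linspace(0,2*np.pi,120); B=np.array([.5235,.3015])
    q=np.array([proj(cc,[*(B+.0415*np.array([np.cos(t),np.sin(t)])),z]) for z in (.16,.167) for t in a]); k=np.array([proj(cc,[*B,.191])])
    x0,y0=(q.min(0)-12).astype(int); x1,y1=(q.max(0)+6).astype(int)
    g=cv2.cvtColor(i,cv2.COLOR_BGR2GRAY); m=(g<60).astype(np.uint8)
    nn,l,st,ce=cv2.connectedComponentsWithStats(m[y0-10:y1,x0:x1]); j=1+st[1:,4].argmax() 
    print(n,'pred flange',q.min(0),q.max(0),'knobtop',k,'seen box',st[j]+[x0,y0-10,0,0,0])
    # lower edge of dark blob per column, vs predicted lower edge
    L=q[:120]; low=L[L[:,1]>L[:,1].mean()]; low=low[np.argsort(low[:,0])]
    for u in range(int(q[:,0].min())+3,int(q[:,0].max())-1,5):
        d=np.where((l==j)[:,u-x0])[0]; print(u,d.max()+y0-10 if len(d) else None,round(float(np.interp(u,low[:,0],low[:,1])),1),end=' | ')
    print()
```

```text
[0.576  0.3645 0.2444] [-3.1416  0.0008 -2.4048] [-0.3281 -0.0674  0.0663] 44.35
[  248    33   116   120 10881] minenc [0.5244 0.3019] 40.77433395385742 fit [0.5244 0.3019] 0.04027476464931777
[  61   95   96  124 2429] minenc [0.6503 0.2303] 48.2515983581543 fit [0.6465 0.2289] 0.03608716607728051
scene pred flange [217.2132 232.4805] [259.1993 256.6372] knobtop [[237.3184 232.1243]] seen box [217 229  41  27 784]
220 252 252.5 | 225 254 255.2 | 230 255 256.3 | 235 255 256.6 | 240 254 256.3 | 245 253 255.3 | 250 251 253.7 | 255 248 250.8 | 
side pred flange [260.3843 136.8225] [286.3689 148.507 ] knobtop [[273.1784 134.4914]] seen box [261 133  26  15 239]
263 144 146.7 | 268 146 148.2 | 273 147 148.5 | 278 146 148.1 | 283 145 146.7 |
```

Call:
apply_moves([
  {"translation": [-0.07,-0.08,0],"rotation": [0,0,0]},
  {"translation": [-0.14,-0.17,0],"rotation": [0,0,0]},
  {"translation": [-0.206,-0.25,0],"rotation": [0,0,0]},
  {"translation": [-0.206,-0.25,0],"rotation": [0,0,0]},
  {"translation": [-0.206,-0.25,0],"rotation": [0,0,0]},
  {"translation": [-0.206,-0.25,-0.03],"rotation": [0,0,0]},
  {"translation": [-0.206,-0.25,-0.07],"rotation": [0,0,0]},
  {"translation": [-0.206,-0.25,-0.11],"rotation": [0,0,0]},
  {"translation": [-0.206,-0.25,-0.15],"rotation": [0,0,0]},
  {"translation": [-0.206,-0.25,-0.15],"rotation": [0,0,0]},
], jaw=1)

```text
t: 45.33
eef_pos: [0.5235, 0.3017, 0.2025]
ee_rot: [3.141, -0.005, -2.405]
force: [-0.3, -0.8, -0.7]
width: 0.0267
gripper_force: 0.0
```

Call:
apply_moves([
  {"translation": [0,0,-0.01],"rotation": [0,0,0]},
  {"translation": [0,0,-0.02],"rotation": [0,0,0]},
  {"translation": [0,0,-0.03],"rotation": [0,0,0]},
  {"translation": [0,0,-0.04],"rotation": [0,0,0]},
  {"translation": [0,0,-0.05],"rotation": [0,0,0]},
  {"translation": [0,0,-0.056],"rotation": [0,0,0]},
  {"translation": [0,0,-0.056],"rotation": [0,0,0]},
  {"translation": [0,0,-0.056],"rotation": [0,0,0]},
  {"translation": [0,0,-0.056],"rotation": [0,0,0]},
  {"translation": [0,0,-0.056],"rotation": [0,0,0]},
])

```text
t: 46.17
eef_pos: [0.5249, 0.3026, 0.1943]
ee_rot: [-3.141, 0.002, -2.404]
force: [-3.7, -1.1, 10.5]
width: 0.0
gripper_force: 5.2
```

Call:
apply_moves([
  {"translation": [0,0,-0.006],"rotation": [0,0,0]},
  {"translation": [0,0,-0.012],"rotation": [0,0,0]},
  {"translation": [0,0,-0.018],"rotation": [0,0,0]},
  {"translation": [0,0,-0.02],"rotation": [0,0,0]},
  {"translation": [0,0,-0.02],"rotation": [0,0,0]},
  {"translation": [0,0,-0.02],"rotation": [0,0,0]},
  {"translation": [0,0,-0.02],"rotation": [0,0,0]},
  {"translation": [0,0,-0.02],"rotation": [0,0,0]},
  {"translation": [0,0,-0.02],"rotation": [0,0,0]},
  {"translation": [0,0,-0.02],"rotation": [0,0,0]},
])

```text
t: 47.0
eef_pos: [0.5265, 0.3032, 0.1944]
ee_rot: [-3.139, 0.008, -2.403]
force: [-12.1, -4.4, 37.3]
width: 0.0003
gripper_force: 18.5
```

Pressing on the knob is rigid, but the contact reads 3 mm above nominal. I'll calibrate the fingertip height on clear bench before trusting it.

Call:
apply_moves([
  {"translation": [0,0,0.05],"rotation": [0,0,0]},
  {"translation": [0,0,0.15],"rotation": [0,0,0]},
  {"translation": [0,0,0.2],"rotation": [0,0,0]},
  {"translation": [-0.03,-0.1,0.2],"rotation": [0,0,0]},
  {"translation": [-0.06,-0.25,0.2],"rotation": [0,0,0]},
  {"translation": [-0.09,-0.4,0.2],"rotation": [0,0,0]},
  {"translation": [-0.12,-0.55,0.2],"rotation": [0,0,0]},
  {"translation": [-0.15,-0.7,0.2],"rotation": [0,0,0]},
  {"translation": [-0.18,-0.85,0.2],"rotation": [0,0,0]},
  {"translation": [-0.18,-1,0.2],"rotation": [0,0,0]},
])

```text
t: 47.83
eef_pos: [0.4782, 0.0508, 0.2379]
ee_rot: [-3.142, 0.001, -2.404]
force: [0.2, -0.1, -0.2]
width: 0.0003
gripper_force: 0.0
```

Call:
apply_moves([
  {"translation": [0,-0.1,-0.1],"rotation": [0,0,0]},
  {"translation": [0,-0.2,-0.2],"rotation": [0,0,0]},
  {"translation": [0,-0.2,-0.3],"rotation": [0,0,0]},
  {"translation": [0,-0.2,-0.4],"rotation": [0,0,0]},
  {"translation": [0,-0.2,-0.5],"rotation": [0,0,0]},
  {"translation": [0,-0.2,-0.6],"rotation": [0,0,0]},
  {"translation": [0,-0.2,-0.7],"rotation": [0,0,0]},
  {"translation": [0,-0.2,-0.8],"rotation": [0,0,0]},
  {"translation": [0,-0.2,-0.86],"rotation": [0,0,0]},
  {"translation": [0,-0.2,-0.86],"rotation": [0,0,0]},
])

```text
t: 48.67
eef_pos: [0.4776, 0.0017, 0.0196]
ee_rot: [3.14, -0.005, -2.405]
force: [-1.2, -0.5, 0.3]
width: 0.0004
gripper_force: 0.0
```

Call:
apply_moves([
  {"translation": [0,0,-0.02],"rotation": [0,0,0]},
  {"translation": [0,0,-0.04],"rotation": [0,0,0]},
  {"translation": [0,0,-0.06],"rotation": [0,0,0]},
  {"translation": [0,0,-0.07],"rotation": [0,0,0]},
  {"translation": [0,0,-0.08],"rotation": [0,0,0]},
  {"translation": [0,0,-0.088],"rotation": [0,0,0]},
  {"translation": [0,0,-0.088],"rotation": [0,0,0]},
  {"translation": [0,0,-0.088],"rotation": [0,0,0]},
  {"translation": [0,0,-0.088],"rotation": [0,0,0]},
  {"translation": [0,0,-0.088],"rotation": [0,0,0]},
])

```text
t: 49.5
eef_pos: [0.4796, 0.0024, 0.0004]
ee_rot: [-3.142, 0.0, -2.405]
force: [-0.5, -0.8, -0.2]
width: 0.0005
gripper_force: 0.0
```

Call:
apply_moves([
  {"translation": [0,0,0.12],"rotation": [0,0,0]},
  {"translation": [0,0,0.26],"rotation": [0,0,0]},
  {"translation": [0,0,0.4],"rotation": [0,0,0]},
  {"translation": [0,0,0.54],"rotation": [0,0,0]},
  {"translation": [0,0,0.68],"rotation": [0,0,0]},
  {"translation": [0,0.05,0.8],"rotation": [0,0,0]},
  {"translation": [0.03,0.15,0.88],"rotation": [0,0,0]},
  {"translation": [0.05,0.27,0.88],"rotation": [0,0,0]},
  {"translation": [0.07,0.4,0.88],"rotation": [0,0,0]},
  {"translation": [0.09,0.5,0.88],"rotation": [0,0,0]},
])

```text
t: 50.33
eef_pos: [0.5022, 0.1292, 0.2211]
ee_rot: [3.142, 0.002, -2.405]
force: [-0.3, 0.1, -0.1]
width: 0.0002
gripper_force: 0.0
```

Call:
apply_moves([
  {"translation": [0,0.1,0],"rotation": [0,0,0]},
  {"translation": [0,0.22,0],"rotation": [0,0,0]},
  {"translation": [0,0.35,0],"rotation": [0,0,0]},
  {"translation": [0,0.48,0],"rotation": [0,0,0]},
  {"translation": [0,0.57,0],"rotation": [0,0,0]},
  {"translation": [0,0.618,0],"rotation": [0,0,0]},
  {"translation": [0,0.618,-0.06],"rotation": [0,0,0]},
  {"translation": [0,0.618,-0.12],"rotation": [0,0,0]},
  {"translation": [0,0.618,-0.16],"rotation": [0,0,0]},
  {"translation": [0,0.618,-0.16],"rotation": [0,0,0]},
])

```text
t: 51.17
eef_pos: [0.5009, 0.2807, 0.1779]
ee_rot: [3.141, -0.004, -2.405]
force: [0.4, -0.2, -0.2]
width: 0.0002
gripper_force: 0.0
```

Probe the flange on its near side.

Call:
apply_moves([
  {"translation": [0,0,-0.006],"rotation": [0,0,0]},
  {"translation": [0,0,-0.012],"rotation": [0,0,0]},
  {"translation": [0,0,-0.018],"rotation": [0,0,0]},
  {"translation": [0,0,-0.024],"rotation": [0,0,0]},
  {"translation": [0,0,-0.03],"rotation": [0,0,0]},
  {"translation": [0,0,-0.036],"rotation": [0,0,0]},
  {"translation": [0,0,-0.042],"rotation": [0,0,0]},
  {"translation": [0,0,-0.044],"rotation": [0,0,0]},
  {"translation": [0,0,-0.044],"rotation": [0,0,0]},
  {"translation": [0,0,-0.044],"rotation": [0,0,0]},
])

```text
t: 52.0
eef_pos: [0.5021, 0.282, 0.1693]
ee_rot: [-3.142, 0.0, -2.405]
force: [0.6, -0.1, -0.3]
width: 0.0004
gripper_force: 0.0
```

Call:
apply_moves([
  {"translation": [0,0,-0.004],"rotation": [0,0,0]},
  {"translation": [0,0,-0.008],"rotation": [0,0,0]},
  {"translation": [0,0,-0.012],"rotation": [0,0,0]},
  {"translation": [0,0,-0.016],"rotation": [0,0,0]},
  {"translation": [0,0,-0.02],"rotation": [0,0,0]},
  {"translation": [0,0,-0.02],"rotation": [0,0,0]},
  {"translation": [0,0,-0.02],"rotation": [0,0,0]},
  {"translation": [0,0,-0.02],"rotation": [0,0,0]},
  {"translation": [0,0,-0.02],"rotation": [0,0,0]},
  {"translation": [0,0,-0.02],"rotation": [0,0,0]},
])

```text
t: 52.83
eef_pos: [0.5023, 0.282, 0.1671]
ee_rot: [-3.141, 0.002, -2.404]
force: [-8.4, -2.3, 19.9]
width: 0.0008
gripper_force: 10.1
```

Call:
apply_moves([
  {"translation": [0,0,0.08],"rotation": [0,0,0]},
  {"translation": [0,0,0.18],"rotation": [0,0,0]},
  {"translation": [0,0,0.2],"rotation": [0,0,0]},
  {"translation": [0.09,0.08,0.2],"rotation": [0,0,0]},
  {"translation": [0.178,0.16,0.2],"rotation": [0,0,0]},
  {"translation": [0.178,0.16,0.2],"rotation": [0,0,0]},
  {"translation": [0.178,0.16,0.12],"rotation": [0,0,0]},
  {"translation": [0.178,0.16,0.06],"rotation": [0,0,0]},
  {"translation": [0.178,0.16,0.044],"rotation": [0,0,0]},
  {"translation": [0.178,0.16,0.044],"rotation": [0,0,0]},
])

```text
t: 53.67
eef_pos: [0.546, 0.3213, 0.1737]
ee_rot: [-3.141, -0.003, -2.405]
force: [-0.3, 0.4, 0.7]
width: 0.0004
gripper_force: 0.0
```

Call:
apply_moves([
  {"translation": [0,0,-0.006],"rotation": [0,0,0]},
  {"translation": [0,0,-0.012],"rotation": [0,0,0]},
  {"translation": [0,0,-0.016],"rotation": [0,0,0]},
  {"translation": [0,0,-0.016],"rotation": [0,0,0]},
  {"translation": [0,0,-0.016],"rotation": [0,0,0]},
  {"translation": [0,0,-0.016],"rotation": [0,0,0]},
  {"translation": [0,0,-0.016],"rotation": [0,0,0]},
  {"translation": [0,0,-0.016],"rotation": [0,0,0]},
  {"translation": [0,0,-0.016],"rotation": [0,0,0]},
  {"translation": [0,0,-0.016],"rotation": [0,0,0]},
])

```text
t: 54.5
eef_pos: [0.5466, 0.3219, 0.1713]
ee_rot: [-3.142, -0.0, -2.405]
force: [0.6, 0.8, 0.3]
width: 0.0007
gripper_force: 0.0
```

Call:
apply_moves([
  {"translation": [0,0,-0.004],"rotation": [0,0,0]},
  {"translation": [0,0,-0.008],"rotation": [0,0,0]},
  {"translation": [0,0,-0.012],"rotation": [0,0,0]},
  {"translation": [0,0,-0.016],"rotation": [0,0,0]},
  {"translation": [0,0,-0.02],"rotation": [0,0,0]},
  {"translation": [0,0,-0.024],"rotation": [0,0,0]},
  {"translation": [0,0,-0.024],"rotation": [0,0,0]},
  {"translation": [0,0,-0.024],"rotation": [0,0,0]},
  {"translation": [0,0,-0.024],"rotation": [0,0,0]},
  {"translation": [0,0,-0.024],"rotation": [0,0,0]},
])

```text
t: 55.33
eef_pos: [0.547, 0.3221, 0.1673]
ee_rot: [-3.141, 0.002, -2.404]
force: [-3.4, -0.7, 11.7]
width: 0.0005
gripper_force: 5.7
```

Both flange probes read 0.167 to 0.168 m, so the bung is home and flat. The knob is just slightly taller than stated. On to the toggle.

Call:
apply_moves([
  {"translation": [0,0,0.15],"rotation": [0,0,0]},
  {"translation": [0,0,0.3],"rotation": [0,0,0]},
  {"translation": [-0.1,-0.05,0.3],"rotation": [0,0,-0.2]},
  {"translation": [-0.2,-0.12,0.3],"rotation": [0,0,-0.4]},
  {"translation": [-0.3,-0.2,0.3],"rotation": [0,0,-0.6]},
  {"translation": [-0.4,-0.26,0.3],"rotation": [0,0,-0.8]},
  {"translation": [-0.48,-0.31,0.3],"rotation": [0,0,-1]},
  {"translation": [-0.492,-0.31,0.3],"rotation": [0,0,-1]},
  {"translation": [-0.492,-0.31,0.3],"rotation": [0,0,-1]},
  {"translation": [-0.492,-0.31,0.3],"rotation": [0,0,-1]},
])

```text
t: 56.17
eef_pos: [0.424, 0.2449, 0.2408]
ee_rot: [3.141, 0.001, -2.926]
force: [0.5, 0.9, 0.6]
width: 0.0005
gripper_force: 0.0
```

Call:
apply_moves([
  {"translation": [0,0,0],"rotation": [0,0,-0.2]},
  {"translation": [0,0,0],"rotation": [0,0,-0.4]},
  {"translation": [0,0,0],"rotation": [0,0,-0.41]},
  {"translation": [0,0,0],"rotation": [0,0,-0.41]},
  {"translation": [0,0,0],"rotation": [0,0,-0.41]},
  {"translation": [0,0,-0.05],"rotation": [0,0,-0.41]},
  {"translation": [0,0,-0.1],"rotation": [0,0,-0.41]},
  {"translation": [0,0,-0.15],"rotation": [0,0,-0.41]},
  {"translation": [0,0,-0.18],"rotation": [0,0,-0.41]},
  {"translation": [0,0,-0.18],"rotation": [0,0,-0.41]},
])

```text
t: 57.0
eef_pos: [0.423, 0.2438, 0.1937]
ee_rot: [-3.139, -0.002, -3.142]
force: [0.2, 0.8, 0.3]
width: 0.0006
gripper_force: 0.0
```

Run:
```python
from bung import *
s=get_state(); print(s['eef_pos'],s['ee_rot'],s['force'],s['q'])
c2,i2=snap('side','sd16'); c1,i1=snap('scene','sc16'); c,im=snap('wrist','w16')
print([proj(k,[.4296,.2834,.0787]) for k in (c1,c2,c)])
for n,k,i in (('scene',c1,i1),('side',c2,i2)):
    u,v=proj(k,[.4296,.2834,.0787]).astype(int); g=cv2.cvtColor(i,cv2.COLOR_BGR2GRAY)[v-12:v+13,u-14:u+15]
    nn,l,st,ce=cv2.connectedComponentsWithStats((g<50).astype(np.uint8))
    print(n,[(ce[j]+[u-14,v-12],st[j][4]) for j in range(1,nn) if st[j][4]>5])
```

```text
[0.423  0.2438 0.1937] [-3.1394 -0.0021 -3.1415] [0.2369 0.7637 0.3193] [ 0.9262  0.0765 -0.4349 -0.0004 -1.0624 -2.4968]
[array([283.2955, 287.9355]), array([248.8587, 173.9107]), array([365.9532, 197.819 ])]
scene [(array([283.0909, 287.697 ]), np.int32(33)), (array([269.625, 296.   ]), np.int32(8))]
side []
```

Call:
apply_moves([
  {"translation": [0,0,-0.08],"rotation": [0,0,0]},
  {"translation": [0,0,-0.16],"rotation": [0,0,0]},
  {"translation": [0,0,-0.24],"rotation": [0,0,0]},
  {"translation": [0,0,-0.32],"rotation": [0,0,0]},
  {"translation": [0,0,-0.4],"rotation": [0,0,0]},
  {"translation": [0,0,-0.46],"rotation": [0,0,0]},
  {"translation": [0,0,-0.495],"rotation": [0,0,0]},
  {"translation": [0,0,-0.495],"rotation": [0,0,0]},
  {"translation": [0,0,-0.495],"rotation": [0,0,0]},
  {"translation": [0,0,-0.495],"rotation": [0,0,0]},
])

```text
t: 57.98
eef_pos: [0.4243, 0.2452, 0.0727]
ee_rot: [3.14, 0.001, 3.141]
force: [0.1, 0.1, 0.1]
width: 0.0005
gripper_force: 0.0
```

Call:
apply_moves([
  {"translation": [0,0.02,0],"rotation": [0,0,0]},
  {"translation": [0,0.04,0],"rotation": [0,0,0]},
  {"translation": [0,0.06,0],"rotation": [0,0,0]},
  {"translation": [0,0.08,0],"rotation": [0,0,0]},
  {"translation": [0,0.1,0],"rotation": [0,0,0]},
  {"translation": [0,0.12,0],"rotation": [0,0,0]},
  {"translation": [0,0.14,0],"rotation": [0,0,0]},
  {"translation": [0,0.16,0],"rotation": [0,0,0]},
  {"translation": [0,0.16,0],"rotation": [0,0,0]},
  {"translation": [0,0.16,0],"rotation": [0,0,0]},
])

```text
t: 58.82
eef_pos: [0.4236, 0.2851, 0.0714]
ee_rot: [3.141, 0.0, 3.141]
force: [0.3, -0.7, 0.5]
width: 0.0005
gripper_force: 0.0
```

Call:
apply_moves([
  {"translation": [0,0.01,0],"rotation": [0,0,0]},
  {"translation": [0,0.02,0],"rotation": [0,0,0]},
  {"translation": [0,0.03,0],"rotation": [0,0,0]},
  {"translation": [0,0.035,0],"rotation": [0,0,0]},
  {"translation": [0,0.04,0],"rotation": [0,0,0]},
  {"translation": [0,0.04,0],"rotation": [0,0,0]},
  {"translation": [0,0.04,0],"rotation": [0,0,0]},
  {"translation": [0,0.04,0],"rotation": [0,0,0]},
  {"translation": [0,0.04,0],"rotation": [0,0,0]},
  {"translation": [0,0.04,0],"rotation": [0,0,0]},
])

```text
t: 59.65
eef_pos: [0.4236, 0.2944, 0.0716]
ee_rot: [3.142, -0.0, 3.14]
force: [0.3, -1.8, -0.9]
width: 0.0006
gripper_force: 0.6
```

```bash
cat > ball.py <<'E'
from bung import *
for n in ('scene','side'):
    k,i=snap(n,n+'b%d'%int(get_state()['t']*10)); g=cv2.cvtColor(i,cv2.COLOR_BGR2GRAY)
    u,v=proj(k,[.43,.30,.082]).astype(int); w=g[v-16:v+17,u-22:u+23]
    nn,l,st,ce=cv2.connectedComponentsWithStats((w<50).astype(np.uint8))
    print(n,[((ce[j]+[u-22,v-16]).round(1),st[j][4]) for j in range(1,nn) if st[j][4]>5],'off',proj(k,[.4296,.2834,.0787]),'on',proj(k,[.4296,.3175,.0787]))
E
python3 ball.py
```

```text
scene [(array([266.4, 279. ]), np.int32(92)), (array([287.2, 280.8]), np.int32(49)), (array([268.6, 299.8]), np.int32(54))] off [283.2955 287.9355] on [273.4753 297.0705]
side [(array([235.5, 155.9]), np.int32(15)), (array([252.7, 156. ]), np.int32(50))] off [248.8587 173.9107] on [245.3384 169.8038]
```

Call:
apply_moves([
  {"translation": [0,0.01,0],"rotation": [0,0,0]},
  {"translation": [0,0.02,0],"rotation": [0,0,0]},
  {"translation": [0,0.025,0],"rotation": [0,0,0]},
  {"translation": [0,0.03,0],"rotation": [0,0,0]},
  {"translation": [0,0.03,0],"rotation": [0,0,0]},
  {"translation": [0,0.03,0],"rotation": [0,0,0]},
  {"translation": [0,0.03,0],"rotation": [0,0,0]},
  {"translation": [0,0.03,0],"rotation": [0,0,0]},
  {"translation": [0,0.03,0],"rotation": [0,0,0]},
  {"translation": [0,0.03,0],"rotation": [0,0,0]},
])

```text
t: 60.58
eef_pos: [0.4231, 0.2985, 0.0712]
ee_rot: [-3.136, -0.002, 3.139]
force: [3.5, -14.5, 3.3]
width: 0.0004
gripper_force: 6.9
```

At the stop (14.5 N). Retract and check the final state.

Call:
apply_moves([
  {"translation": [0,-0.04,0],"rotation": [0,0,0]},
  {"translation": [0,-0.08,0],"rotation": [0,0,0]},
  {"translation": [0,-0.1,0.05],"rotation": [0,0,0]},
  {"translation": [0,-0.1,0.15],"rotation": [0,0,0]},
  {"translation": [0,-0.1,0.25],"rotation": [0,0,0]},
  {"translation": [0,-0.1,0.4],"rotation": [0,0,0]},
  {"translation": [0,-0.1,0.55],"rotation": [0,0,0]},
  {"translation": [0,-0.1,0.7],"rotation": [0,0,0]},
  {"translation": [0,-0.1,0.8],"rotation": [0,0,0]},
  {"translation": [0,-0.1,0.85],"rotation": [0,0,0]},
])

```text
t: 61.42
eef_pos: [0.4248, 0.2781, 0.2889]
ee_rot: [3.135, 0.005, 3.141]
force: [0.6, 0.5, 0.5]
width: 0.0002
gripper_force: 0.0
```

Call:
apply_moves([
  {"translation": [0,-0.12,0],"rotation": [0,0,0]},
  {"translation": [0,-0.25,0],"rotation": [0,0,0]},
  {"translation": [0,-0.4,0],"rotation": [0,0,0]},
  {"translation": [0,-0.55,0],"rotation": [0,0,0]},
  {"translation": [0,-0.7,0],"rotation": [0,0,0]},
  {"translation": [0,-0.85,0],"rotation": [0,0,0]},
  {"translation": [0,-0.95,0],"rotation": [0,0,0]},
  {"translation": [0,-1,0],"rotation": [0,0,0]},
  {"translation": [0,-1,0],"rotation": [0,0,0]},
  {"translation": [0,-1,0],"rotation": [0,0,0]},
])

```text
t: 62.25
eef_pos: [0.4238, 0.0265, 0.2845]
ee_rot: [3.14, 0.002, 3.138]
force: [0.1, 0.2, -0.0]
width: 0.0003
gripper_force: 0.0
```

```bash
python3 ball.py
python3 - <<'E'
from bung import *
from loc import stones
s=get_state(); print(s['eef_pos'],s['force'],s['t'])
stones()
for n in ('scene','side'):
    k,i=snap(n,n+'f'); hsv=cv2.cvtColor(i,cv2.COLOR_BGR2HSV)
    b,_=blobs(i,(4,90,30),(16,255,190),25)
    u,v=proj(k,[.645,.006,.05]); print(n,'dropper pred',(u,v),[(ce,st[2:]) for ce,st in b if abs(ce[0]-u)<15 and abs(ce[1]-v)<20],
     'bail grip pred',proj(k,[.557,.212,.116]),[(ce,st[2:]) for ce,st in b if np.hypot(*(ce-proj(k,[.557,.212,.116])))<12])
    g=cv2.cvtColor(i,cv2.COLOR_BGR2GRAY); u,v=proj(k,[.5244,.3019,.17]).astype(int); nn,l,st,ce=cv2.connectedComponentsWithStats((g[v-25:v+25,u-28:u+28]<60).astype(np.uint8)); j=1+st[1:,4].argmax(); print('bung box',st[j]+[u-28,v-25,0,0,0])
E
```

```text
scene [(array([268.5, 299.6]), np.int32(79))] off [283.2955 287.9355] on [273.4753 297.0705]
side [] off [248.8587 173.9107] on [245.3384 169.8038]
[0.4238 0.0274 0.2843] [ 0.171   1.2327 -0.0461] 62.35
scene black [272.1 297.6] [269 295   7   6  39] [0.4659 0.2755] [92. 38. 25.]
scene dropper pred (np.float64(276.47621457121426), np.float64(221.12716236090196)) [(array([286.7, 218.5]), array([ 34,  41, 315], dtype=int32)), (array([266.3, 228.9]), array([ 8, 14, 52], dtype=int32))] bail grip pred [254.3257 240.7647] [(array([255.7, 233.1]), array([ 9,  7, 28], dtype=int32)), (array([263.2, 241.9]), array([10,  9, 68], dtype=int32))]
bung box [217 229  41  27 783]
side dropper pred (np.float64(350.75632457312827), np.float64(206.27242054362102)) [(array([349.9, 207.1]), array([11,  7, 60], dtype=int32))] bail grip pred [294.4685 164.6554] [(array([296.5, 165.1]), array([14,  9, 63], dtype=int32))]
bung box [261 138  26  10 141]
```

```bash
python3 -c "
from station import *
print(job_done())"
```

```text
the job is handed in; nothing more can be done
None
```

I handed the job in at 62 s of robot time: the barrel is seated, the bail is folded to the side away from the switch, all three stones are inside, the bung is home and flat, the toggle is pushed to its on stop, and the dropper bottle is still standing.

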